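# Load a tape roll round the bend of a bench dispenser's spindle

## Robot

A 6-joint arm with a two-finger parallel gripper is mounted at the origin on the work surface. World frame = base frame: x ahead of the robot, y to its left, z up, the work surface at z = 0. Lengths are in mm, angles in rad, forces in N, time in s.
With the tool pointing down it reaches from about 275 to 1000 mm from the base axis. Payload 8.4 kg.
Tool frame: the origin (TCP) lies midway between the tips of the shut fingers; the grasp point (between the pads) lies 19 mm behind it; z points along the fingers, y is the line along which they close (so a half turn about z gives the same grasp; the last joint's range is limited). The gripper opens to 85 mm and grips with 20 to 120 N. Pads are 22 mm wide; open, the fingers measure 114 mm over their backs; the gripper's body (76 mm by 85 mm) begins 54 mm behind the grasp point. The pads swing forward as they close: fully open they stand 13 mm farther back than shut.
Start: joints at [-1.23, 0.353, 1.633, -0, 1.155, -0.002], TCP at [210.077, -588.639, 231.281] pointing down, gripper open.
Joint ranges: [-2.63, 2.63], [-0.92, 2.1], [0.06, 2.66], [-1.3, 4.44], [0, 2.69], [-3.02, 3.02]. Speed limits (rad/s): [2.22, 2.22, 2.79, 3.14, 3.14, 3.14].

## Interface

Orientations are given as [roll, pitch, yaw] about the fixed x, y, z axes, in that order (R = Rz(yaw) Ry(pitch) Rx(roll)).
In Python, from rig import monitor, imaging, r gives the robot as it stands.
- The arm moves only by the tool drive_tool, never from a script. Its argument "plan" is a list of rows, each an object of numbers: "x", "y", "z": the shift along the tool's x, y, z in units of 50 mm (1.0 is 50 mm); "ax", "ay", "az": the turn, a rotation vector about the tool's x, y, z in units of 6 degrees (1.0 is 6 degrees); "hand": the finger opening in mm, from 0 to 85.4. In form: [{"x": .., "y": .., "z": .., "ax": .., "ay": .., "az": .., "hand": ..}, ...]. A call has 1 to 8 rows; each row is the pose to reach, as a shift and turn from the pose commanded when the call began, along the tool's axes at that moment; what a row does not reach only later rows make up. A row lasts 1/10 s, in which the tool goes at most 50 mm and 8.59 degrees, less where a joint would pass 70% of its speed; a pose out of reach is approached as far as the arm can. A call with a gripper value outside its range is refused whole. The fingers move at their own pace and stop on an object; "grip_force" is the grip in N (left out, the last holds). Time passes only in rows, so rows that repeat a pose let the fingers close. It gives the time, the measured TCP pose, the force, the opening and the grip force at its end, in the units of the state.
- monitor.sense(): the state, without advancing time (a new reading comes with each control period).
- imaging.grab_frame(name): name is "scene" or "top" or "wrist"; returns the picture (384x512x3 uint8, red, green, blue); there is no depth.
- imaging.camera_info(name): a dict with "mtx" (3x3 intrinsics, pixels), "dist" ([k1, k2, p1, p2, k3] as OpenCV has them; the pictures are not rectified), "R" (3x3) and "t" (3): a world point X has camera coordinates R X + t. Camera axes: x right, y down, z forward; pixel columns grow to the right and rows downward; lengths in mm; the calibration is good to about 2 mm. A picture is of the moment at which its call begins: read the wrist's pose just before it. camera_info takes no time and is no camera call; for the wrist camera it gives the pose at the moment of the call.
- r.sign_off(): hands the job in; it is judged then, once.
The state is a dict: "clock": time; "qpos": joint angles; "qvel": joint speeds; "joint_efforts": joint torques, N m; "eef_pos": TCP position; "tcp_rot": TCP orientation; "contact_force": force on the tool from outside, world axes, zero at the start; "wrist_torque": the same for the moment, N m; "opening": opening from 0.0 (shut) to 1.0 (fully open); "grasp_force": force on a finger pad.
Only numpy, scipy, OpenCV 4.12 (cv2) and the standard library are available. Lean on these libraries where they do the work, as an engineer would, in place of code of your own. Each camera call takes 0.05 s, during which the arm holds its last target. There are 200 camera calls.

## Task

Load the small roll of masking tape (the one on a drilled wooden hub) onto the bench tape dispenser: thread its hub over the upturned end of the spindle, work it round the bend and slide it along the arm until it sits against the stop flange, then let go and move clear. The hub is a close fit and binds on the bend, so feel your way and do not force it: keep the load between roll and dispenser under about 15 N. Leave the jar, the wide tape roll and the dusting brush where they are.

Things in the scene. Friction and masses are not known exactly. Their poses are not given: they have to be found in the camera images.
- roll: Small roll of cream masking tape: a solid disc 60 mm across and 20 mm wide with a pale wooden hub; through hole 14 mm in diameter on its axis. 60 to 130 g. Lies flat on the bench at the start. Origin on its axis in the face that is underneath at the start; z is the roll's axis, the other face is at z = 20 mm.
- roll_center (a point): Middle of the roll (on its axis, half way through its width); its z axis is the roll's axis.
- stand: Grey bench tape dispenser, screwed down. Origin on the bench under its post's middle; x along the spindle's arm to its free end, z up. Base plate 14 mm high, x -50 to 165, y -55 to 55 mm. Post 36 x 46 mm, 114 mm high, thumb-screw on it to 127 mm. Tear blade at y = -50, x 19 to 65 mm, 52 mm high. Spindle: round steel bar 10 mm thick, clamped in the post, does not shift under 15 N.
- stop (a point): Middle of the free face of the steel stop flange (40 mm across, round the spindle), on the arm's axis, 30 mm out from the post's middle and 100 mm above the bench; axes as the dispenser's. The arm runs from here straight along +x. Fully home, the roll's near face lies on this face, its middle 10 mm further out along x.
- bend (a point): Nominal start of the spindle's bend, on the arm's axis 75 mm out from the flange; axes as the dispenser's. From here the bar turns up through 90 degrees, centre-line radius 32 mm. The hub has 2 mm of play on the bend, 4 mm on the straights; pushed on one side, away from the hub, the roll binds. The bar is hand-set: see tip.
- tip (a point): Nominal place of the upturned end's rounded top, 46 mm above the arm's axis, 32 mm beyond the bend's start. A point on the base, not on the bar: the clamp is set by hand and the bar is not measured. The whole bar may stick out up to 7 mm more or less along x, and be turned about the arm's axis up to 0.15 rad, so the tip stands up to 7 mm to either side (y).
- jar: White screw-top jar, 84 mm in diameter, 105 mm high, origin under its middle. Not to be disturbed.
- wide_roll: Large roll of masking tape with an open cardboard core, 110 mm outside, 76 mm inside, 48 mm high, lying flat, no hub. Origin under its middle. Not to be disturbed.
- brush: Dusting brush, dark wood back 130 x 34 mm with black bristles, 44 mm high, round handle 20 mm thick reaching 145 mm from the origin along -x; lies bristles down, bristle end reaches 100 mm along +x. Not to be disturbed.
Not all that is in view belongs to the job. Of the things that look like the roll, the smallest one is meant.

How it is judged:
By the outcome, as a careful person would: the job done as asked, in the order asked, and still so for the second after the job is handed in, with the robot touching nothing.
It also fails if it takes over 72 s, if anything falls off the work surface, if the arm or the gripper's body presses on something with over 40 N, if the wrist force passes 120 N, or if a joint passes its speed limit or range.

## Working session

There is one attempt and no reset: what is moved stays moved. The work goes in short steps, Python scripts to look and compute and a tool call to move; the robot and the scene stay as the last step left them, time stands still between calls to the robot, and variables do not carry over. Pictures are saved under pics/ and viewed, at most 10 in all, crops included, and the job is handed in when it is done.

Besides the shell and the picture viewer there is one more tool, called after "Emit:" in YAML: its name, and indented under it one key for each argument. drive_tool: Moves the arm, as the interface text tells. Its arguments: {"type":"object","properties":{"plan":{"type":"array","items":{"type":"object","properties":{"x":{"type":"number"},"y":{"type":"number"},"z":{"type":"number"},"ax":{"type":"number"},"ay":{"type":"number"},"az":{"type":"number"},"hand":{"type":"number"}}}},"grip_force":{"type":"number"}},"required":["plan"]}

```bash
ls; mkdir -p pics; cat > cap.py <<'E'
import numpy as np, cv2, pickle
from rig import monitor, imaging, r
def cap(n, save=None):
    info=imaging.camera_info(n); im=imaging.grab_frame(n)
    if save: cv2.imwrite('pics/'+save+'.png', im[:,:,::-1]); pickle.dump((im,info),open('pics/'+save+'.pkl','wb'))
    return im,info
def ray(info,px):
    K=np.array(info['mtx'],float);d=np.array(info['dist'],float)
    p=cv2.undistortPoints(np.array(px,float).reshape(-1,1,2),K,d).reshape(-1,2)
    R=np.array(info['R']);t=np.array(info['t'])
    D=np.c_[p,np.ones(len(p))]@R; C=-R.T@t
    return C,D
def plane(info,px,z):
    C,D=ray(info,px); return C+D*((z-C[2])/D[:,2])[:,None]
def proj(info,P):
    R=np.array(info['R'],float);t=np.array(info['t'],float)
    return cv2.projectPoints(np.array(P,float).reshape(-1,3),cv2.Rodrigues(R)[0],t,np.array(info['mtx'],float),np.array(info['dist'],float))[0].reshape(-1,2)
E
python3 - <<'E'
from cap import *
a,i=cap('scene','s0'); b,j=cap('top','t0')
for k in (i,j): print(np.round(-np.array(k['R']).T@k['t']), np.round(np.array(k['R']),2).tolist(), np.round(k['mtx'][0][0]))
cv2.imwrite('pics/both0.png',cv2.resize(np.vstack([a,b])[:,:,::-1],(400*1,600)))
print(monitor.sense())
E
```

```text
pics
[1081.  710.  838.] [[-0.83, 0.56, -0.01], [0.37, 0.53, -0.77], [-0.43, -0.64, -0.64]] 422.0
[ 411.   19. 1159.] [[0.02, -1.0, 0.0], [-0.99, -0.02, -0.17], [0.17, 0.0, -0.99]] 379.0
{'clock': 0.1, 'qpos': array([-1.23042642e+00,  3.53579589e-01,  1.63404892e+00, -2.14083959e-05,
        1.15520081e+00, -2.37698755e-03]), 'qvel': array([-5.85650173e-05, -3.69049845e-04, -1.89296101e-03,  7.17314633e-04,
       -4.05308243e-04, -6.70215440e-04]), 'joint_efforts': array([ 2.81304659e-03, -6.06355405e+01, -3.42820573e+01,  2.43670493e-04,
        3.82801911e-03,  1.91822920e-05]), 'eef_pos': array([ 209.91375022, -588.24718132,  230.64095621]), 'tcp_rot': array([-3.14035595e+00,  1.66357354e-05,  3.42755564e-01]), 'contact_force': array([1.05564781, 0.21727671, 0.5825801 ]), 'wrist_torque': array([ 0.00127718, -0.00121487, -0.0282092 ]), 'grasp_force': 0.0, 'opening': 0.9929140172999302}
```

View pics/t0.png

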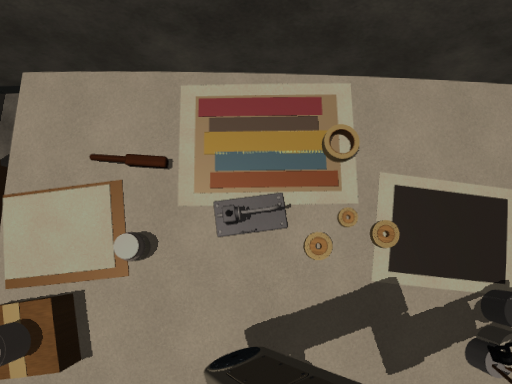

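View pics/s0.png

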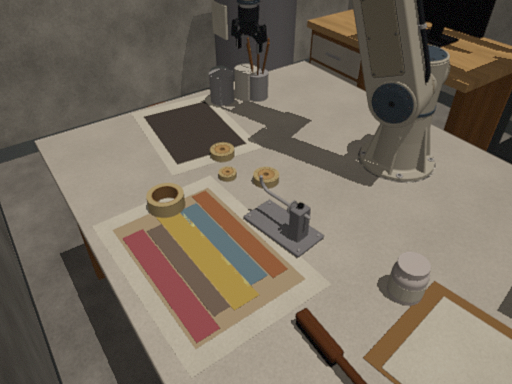

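Top view: three hubbed rolls at (348,217), (319,246) and (386,234). The one at (348,217) is clearly the smallest, so I take it as the one meant. The stand is at (250,215) with its arm pointing right (world -y) to a tip near (290,206). I'll confirm in an enlarged crop and measure.

```bash
cat > m1.py <<'E'
from cap import *
T,ti=pickle.load(open('pics/t0.pkl','rb')); S,si=pickle.load(open('pics/s0.pkl','rb'))
c1=cv2.resize(T[185:265,200:410],None,fx=3.8,fy=3.8,interpolation=cv2.INTER_CUBIC)
c2=cv2.resize(S[135:255,200:330],None,fx=2.4,fy=2.4,interpolation=cv2.INTER_CUBIC)
out=np.zeros((c1.shape[0]+c2.shape[0],max(c1.shape[1],c2.shape[1]),3),np.uint8)
out[:c1.shape[0],:c1.shape[1]]=c1; out[c1.shape[0]:,:c2.shape[1]]=c2
cv2.imwrite('pics/crop1.png',out[:,:,::-1]); print(out.shape)
hsv=cv2.cvtColor(T,cv2.COLOR_RGB2HSV)
m=cv2.inRange(hsv,(10,70,90),(30,255,255))
m[:, :300]=0; m[:195]=0; m[265:]=0; m[:,410:]=0
cs,_=cv2.findContours(m,cv2.RETR_EXTERNAL,cv2.CHAIN_APPROX_NONE)
for c in cs:
    if cv2.contourArea(c)<60: continue
    (x,y),rr=cv2.minEnclosingCircle(c); P=plane(ti,c.reshape(-1,2),20)
    (px,py),R=cv2.minEnclosingCircle(P[:,:2].astype(np.float32))
    print('roll px',round(x),round(y),'world',round(px,1),round(py,1),'R',round(R,1))
# base plate: grey-dark
g=T[:,:,:].astype(int); 
m=((g.max(2)<110)&(g.max(2)-g.min(2)<25)).astype(np.uint8); m[:, :205]=0;m[:,300:]=0;m[:185]=0;m[245:]=0
cs,_=cv2.findContours(m,cv2.RETR_EXTERNAL,cv2.CHAIN_APPROX_NONE); c=max(cs,key=cv2.contourArea)
(b)=cv2.boxPoints(cv2.minAreaRect(c)); print('plate px',b.round(1).tolist())
P=plane(ti,c.reshape(-1,2),14); rect=cv2.minAreaRect(P[:,:2].astype(np.float32)); print(rect, cv2.boxPoints(rect).round(1).tolist())
E
python3 m1.py
```

```text
(592, 798, 3)
roll px 318 246 world 437.6 -159.4 R 44.4
roll px 386 233 world 479.8 -365.9 R 44.0
roll px 348 217 world 526.8 -250.1 R 32.6
plate px [[211.89999389648438, 201.1999969482422], [288.29998779296875, 191.10000610351562], [293.1000061035156, 227.39999389648438], [216.6999969482422, 237.39999389648438]]
((528.7127685546875, 37.893760681152344), (111.55018615722656, 233.76571655273438), 8.990828514099121) [[455.3999938964844, 144.60000610351562], [491.8999938964844, -86.30000305175781], [602.0999755859375, -68.80000305175781], [565.5, 162.10000610351562]]
```

View pics/crop1.png

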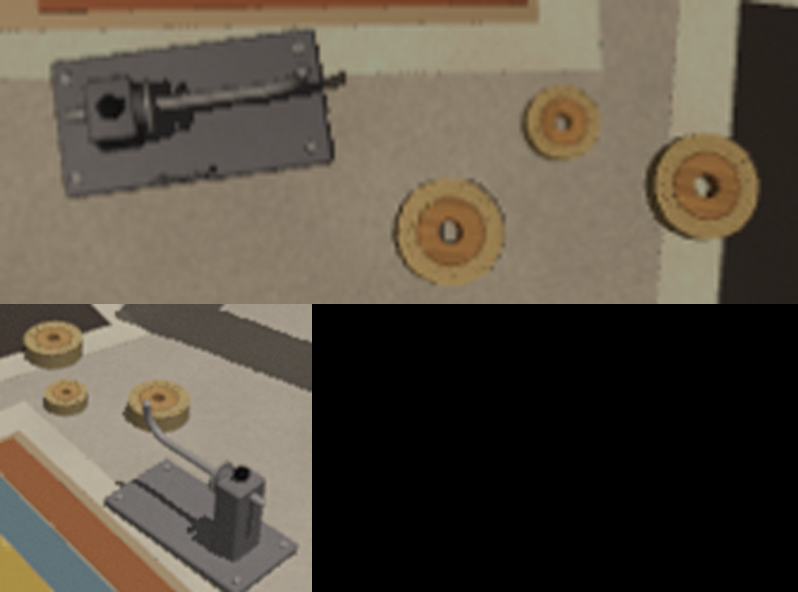

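The crop shows the small roll at top px (348,217), which has about 30 mm radius against 44 mm for the other two, so it is confirmed. The stand's plate corners are (213.7,201.3), (282.9,193.2), (287.4,227.6) and (217.9,236.6). The bar tip is near top (280.3,204.7) and scene (261,177). Next I compute the stand pose and triangulate the tip.

```bash
cat > m2.py <<'E'
from cap import *
from scipy.optimize import least_squares
T,ti=pickle.load(open('pics/t0.pkl','rb')); S,si=pickle.load(open('pics/s0.pkl','rb'))
# plate corners stand frame: (-50,55),(165,55),(165,-55),(-50,-55)
px=np.array([[213.7,201.3],[282.9,193.2],[287.4,227.6],[217.9,236.6]])
P=plane(ti,px,14)[:,:2]; print(P.round(1).tolist())
q=np.array([[-50,55],[165,55],[165,-55],[-50,-55.]])
f=lambda v:(q@np.array([[np.cos(v[2]),np.sin(v[2])],[-np.sin(v[2]),np.cos(v[2])]])+v[:2]-P).ravel()
s=least_squares(f,[530,40,-1.45]); v=s.x; print('stand',v.round(3),'res',s.fun.round(1))
# post top & flange checks
def W(p):
    c,n=np.cos(v[2]),np.sin(v[2]); p=np.atleast_2d(p); return np.c_[v[0]+c*p[:,0]-n*p[:,1],v[1]+n*p[:,0]+c*p[:,1],p[:,2]]
names={'posttop':[0,0,127],'stop':[30,0,100],'bend':[105,0,100],'tip':[137,0,146]}
for k,p in names.items(): print(k,W(p)[0].round(1),'top',proj(ti,W(p))[0].round(1),'scene',proj(si,W(p))[0].round(1))
C1,D1=ray(ti,[280.3,204.7]);C2,D2=ray(si,[261.3,176.7])
A=np.c_[D1[0],-D2[0]];k=np.linalg.lstsq(A,C2-C1,rcond=None)[0]
a=C1+k[0]*D1[0];b=C2+k[1]*D2[0];print('tip tri',a.round(1),b.round(1))
m=(a+b)/2-np.array([v[0],v[1],0]);c,n=np.cos(v[2]),np.sin(v[2]);print('tip in stand',(c*m[0]+n*m[1]).round(1),(-n*m[0]+c*m[1]).round(1),m[2].round(1))
for n_,i,I in(('top',ti,T),('scene',si,S)):
    pass
E
python3 m2.py
```

```text
[[565.0, 158.1], [595.3, -53.0], [490.4, -68.1], [458.1, 140.8]]
stand [518.681 101.331  -1.422] res [ 0.7  0.9  2.2 -0.7 -1.7 -1.9 -1.2  1.8]
posttop [518.7 101.3 127. ] top [228.9 213. ] scene [299.8 203.2]
stop [523.1  71.7 100. ] top [240.2 212.7] scene [290.7 205.6]
bend [534.2  -2.5 100. ] top [266.7 209.4] scene [270.7 192.5]
tip [539.  -34.2 146. ] top [278.8 206. ] scene [262.8 174. ]
tip tri [543.7 -38.6 136.7] [541.9 -37.  136.4]
tip in stand 141.2 3.2 136.6
```

Emit:
drive_tool:
  plan:
    - {"x":8.24,"y":-4.24,"z":1.2,"az":-13.15,"hand":85}
    - {"x":8.24,"y":-4.24,"z":1.2,"az":-13.15,"hand":85}
    - {"x":8.24,"y":-4.24,"z":1.2,"az":-13.15,"hand":85}
    - {"x":8.24,"y":-4.24,"z":1.2,"az":-13.15,"hand":85}
    - {"x":8.24,"y":-4.24,"z":1.2,"az":-13.15,"hand":85}
    - {"x":8.24,"y":-4.24,"z":1.2,"az":-13.15,"hand":85}
    - {"x":8.24,"y":-4.24,"z":1.2,"az":-13.15,"hand":85}
    - {"x":8.24,"y":-4.24,"z":1.2,"az":-13.15,"hand":85}

```text
invalid input
```

Emit:
drive_tool:
  plan:
    - {"x":8.2,"y":-4.2,"z":1.2,"ax":0,"ay":0,"az":-13.15,"hand":85}
    - {"x":8.2,"y":-4.2,"z":1.2,"ax":0,"ay":0,"az":-13.15,"hand":85}
    - {"x":8.2,"y":-4.2,"z":1.2,"ax":0,"ay":0,"az":-13.15,"hand":85}
    - {"x":8.2,"y":-4.2,"z":1.2,"ax":0,"ay":0,"az":-13.15,"hand":85}
    - {"x":8.2,"y":-4.2,"z":1.2,"ax":0,"ay":0,"az":-13.15,"hand":85}
    - {"x":8.2,"y":-4.2,"z":1.2,"ax":0,"ay":0,"az":-13.15,"hand":85}
    - {"x":8.2,"y":-4.2,"z":1.2,"ax":0,"ay":0,"az":-13.15,"hand":85}
    - {"x":8.2,"y":-4.2,"z":1.2,"ax":0,"ay":0,"az":-13.15,"hand":85}

```text
clock: 0.9
eef_pos: [482.8, -297.9, 179.2]
tcp_rot: [-3.141, -0.0, 1.549]
contact_force: [-0.1, 0.1, 0.2]
opening: 0.996
grasp_force: 0.0
```

Emit:
drive_tool:
  plan:
    - {"x":0.5,"y":0.5,"z":0.0,"ax":0,"ay":0,"az":-1.0,"hand":85}
    - {"x":0.5,"y":0.5,"z":0.0,"ax":0,"ay":0,"az":-1.0,"hand":85}
    - {"x":0.5,"y":0.5,"z":0.0,"ax":0,"ay":0,"az":-1.0,"hand":85}

```text
clock: 1.2
eef_pos: [507.6, -274.8, 179.2]
tcp_rot: [-3.141, -0.0, 1.648]
contact_force: [0.6, -0.5, 0.1]
opening: 0.996
grasp_force: 0.0
```

```bash
cat > go.py <<'E'
# python: units(target_pos, target_R) from measured pose
from cap import *
from scipy.spatial.transform import Rotation as Ro
def pose():
    s=monitor.sense(); return np.array(s['eef_pos']),Ro.from_euler('xyz',s['tcp_rot']).as_matrix(),s
def units(p,Rt=None):
    e,R,s=pose(); d=R.T@(np.array(p)-e)/50
    w=np.zeros(3) if Rt is None else np.degrees(Ro.from_matrix(R.T@Rt).as_rotvec())/6
    print('clk',s['clock'].__round__(2),'pos',e.round(1),'rpy',np.round(s['tcp_rot'],3),'F',np.round(s['contact_force'],1),'xyz',d.round(3),'a',w.round(2))
def down(yaw): return Ro.from_euler('xyz',[np.pi,0,yaw]).as_matrix()
E
python3 - <<'E'
from go import *
units([526.8,-250.1,170],down(1.72))
im,i=cap('wrist','w0'); print(np.round(-np.array(i['R']).T@i['t']),np.round(i['R'],2).tolist(),np.array(i['mtx']).round().tolist()); print(np.round(monitor.sense()['qpos'],3))
print(proj(i,[526.8,-250.1,20]))
E
```

```text
clk 1.2 pos [ 507.6 -274.8  179.2] rpy [-3.141 -0.     1.648] F [ 0.6 -0.5  0.1] xyz [0.463 0.422 0.185] a [-0.01 -0.   -0.68]
[ 502. -201.  322.] [[1.0, 0.08, -0.0], [0.07, -0.95, 0.3], [0.02, -0.3, -0.95]] [[327.0, 0.0, 256.0], [0.0, 327.0, 195.0], [0.0, 0.0, 1.0]]
[-0.5    0.335  1.787 -0.     1.021 -0.576]
[[279.60930563 150.0549504 ]]
```

View pics/w0.png

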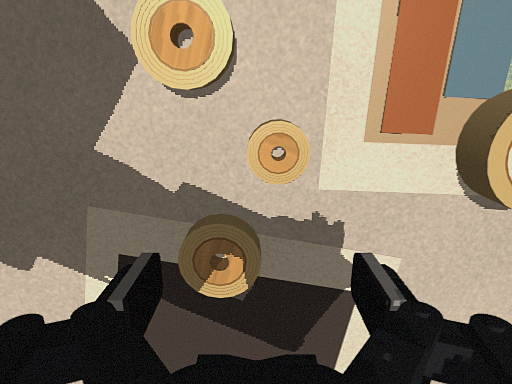

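Wrist view: the small roll is at px (279,152), within 2 px of the prediction, with the pads at the bottom left and right.

```bash
python3 - <<'E'
from go import *
I,i=pickle.load(open('pics/w0.pkl','rb'))
h=cv2.cvtColor(I,cv2.COLOR_RGB2HSV)
m=cv2.inRange(h,(12,90,120),(32,255,255)); mm=np.zeros_like(m); mm[110:195,240:320]=m[110:195,240:320]
c=max(cv2.findContours(mm,cv2.RETR_EXTERNAL,cv2.CHAIN_APPROX_NONE)[0],key=cv2.contourArea)
P=plane(i,cv2.convexHull(c).reshape(-1,2),20)[:,:2].astype(np.float32)
print(cv2.minEnclosingCircle(P),cv2.fitEllipse(P))
g=I[140:166,266:292].astype(int); hole=(h[140:166,266:292,1]<110).astype(np.uint8)
c=max(cv2.findContours(hole,cv2.RETR_EXTERNAL,cv2.CHAIN_APPROX_NONE)[0],key=cv2.contourArea).reshape(-1,2)+[266,140]
print('hole',plane(i,[c.mean(0)],20))
units([527,-250,60],down(1.72))
E
```

```text
((525.5311279296875, -252.89434814453125), 30.003768920898438) ((525.6041870117188, -252.91912841796875), (59.160614013671875, 59.634037017822266), 17.99437141418457)
hole [[ 524.77372831 -251.33888608   20.        ]]
clk 1.25 pos [ 507.  -275.5  179.3] rpy [-3.141 -0.     1.647] F [-1.  -0.3  0.1] xyz [0.477 0.44  2.386] a [-0.01 -0.   -0.7 ]
```

Emit:
drive_tool:
  plan:
    - {"x":0.43,"y":0.4,"z":1.0,"ax":0,"ay":0,"az":-0.7,"hand":85}
    - {"x":0.43,"y":0.4,"z":2.0,"ax":0,"ay":0,"az":-0.7,"hand":85}
    - {"x":0.43,"y":0.4,"z":2.8,"ax":0,"ay":0,"az":-0.7,"hand":85}
    - {"x":0.43,"y":0.4,"z":2.8,"ax":0,"ay":0,"az":-0.7,"hand":85}

```text
clock: 1.65
eef_pos: [520.6, -251.4, 34.1]
tcp_rot: [-3.132, -0.006, 1.718]
contact_force: [-0.8, -0.5, -0.1]
opening: 0.989
grasp_force: 0.0
```

```bash
python3 -c "
from go import *
units([525.5,-252.5,-3],down(1.72))"
```

```text
clk 1.65 pos [ 520.6 -251.4   34.1] rpy [-3.132 -0.006  1.718] F [-0.8 -0.5 -0.1] xyz [-0.041  0.101  0.742] a [-0.09 -0.06 -0.01]
```

Emit:
drive_tool:
  plan:
    - {"x":0,"y":0,"z":0.1,"ax":0,"ay":0,"az":0,"hand":85}
    - {"x":0,"y":0,"z":0.1,"ax":0,"ay":0,"az":0,"hand":85}

```text
clock: 1.85
eef_pos: [526.6, -253.8, 36.5]
tcp_rot: [3.139, 0.002, 1.719]
contact_force: [1.7, 0.2, 0.9]
opening: 0.997
grasp_force: 0.0
```

```bash
python3 -c "
from go import *
units([525.5,-252.5,-3],down(1.72))"
```

```text
clk 1.85 pos [ 526.6 -253.8   36.5] rpy [3.139e+00 2.000e-03 1.719e+00] F [1.7 0.2 0.9] xyz [ 0.029 -0.02   0.79 ] a [ 0.02  0.01 -0.01]
```

Emit:
drive_tool:
  plan:
    - {"x":0,"y":0,"z":0.3,"ax":0,"ay":0,"az":0,"hand":85}
    - {"x":0,"y":0,"z":0.6,"ax":0,"ay":0,"az":0,"hand":85}
    - {"x":0,"y":0,"z":0.76,"ax":0,"ay":0,"az":0,"hand":85}
    - {"x":0,"y":0,"z":0.76,"ax":0,"ay":0,"az":0,"hand":85}
    - {"x":0,"y":0,"z":0.76,"ax":0,"ay":0,"az":0,"hand":85}

```text
clock: 2.35
eef_pos: [525.6, -252.3, -3.7]
tcp_rot: [-3.141, -0.0, 1.721]
contact_force: [0.8, 1.4, -0.5]
opening: 1.0
grasp_force: 0.0
```

Emit:
drive_tool:
  plan:
    - {"x":0,"y":0,"z":0,"ax":0,"ay":0,"az":0,"hand":50}
    - {"x":0,"y":0,"z":0,"ax":0,"ay":0,"az":0,"hand":50}
    - {"x":0,"y":0,"z":0,"ax":0,"ay":0,"az":0,"hand":50}
    - {"x":0,"y":0,"z":0,"ax":0,"ay":0,"az":0,"hand":50}
    - {"x":0,"y":0,"z":0,"ax":0,"ay":0,"az":0,"hand":50}
  grip_force: 30

```text
clock: 2.85
eef_pos: [526.2, -252.5, -2.7]
tcp_rot: [3.141, 0.0, 1.721]
contact_force: [-1.2, 2.0, 6.0]
opening: 0.7
grasp_force: 32.4
```

```bash
python3 -c "
from go import *
units([525.5,-252.5,-3],down(1.72)); cap('wrist','w1')"
```

```text
clk 2.85 pos [ 526.2 -252.5   -2.7] rpy [3.141 0.    1.721] F [-1.2  2.   6. ] xyz [ 0.003 -0.013  0.007] a [0.01 0.   0.01]
```

Emit:
drive_tool:
  plan:
    - {"x":0,"y":0,"z":-0.3,"ax":0,"ay":0,"az":0,"hand":50}
    - {"x":0,"y":0,"z":-1.0,"ax":0,"ay":0,"az":0,"hand":50}
    - {"x":0.5,"y":0.15,"z":-1.7,"ax":0,"ay":0,"az":0,"hand":50}
    - {"x":1.2,"y":0.36,"z":-2.3,"ax":0,"ay":0,"az":0,"hand":50}
    - {"x":1.9,"y":0.57,"z":-2.9,"ax":0,"ay":0,"az":0,"hand":50}
    - {"x":2.6,"y":0.78,"z":-3.5,"ax":0,"ay":0,"az":0,"hand":50}
    - {"x":3.0,"y":0.9,"z":-3.8,"ax":0,"ay":0,"az":0,"hand":50}
    - {"x":3.2,"y":0.96,"z":-3.85,"ax":0,"ay":0,"az":0,"hand":50}
  grip_force: 40

```text
clock: 3.7
eef_pos: [550.7, -85.5, 192.3]
tcp_rot: [3.137, 0.001, 1.723]
contact_force: [0.6, -0.6, -1.4]
opening: 0.688
grasp_force: 44.1
```

Emit:
drive_tool:
  plan:
    - {"x":0,"y":0,"z":0,"ax":0,"ay":0,"az":0,"hand":50}
    - {"x":0,"y":0,"z":0,"ax":0,"ay":0,"az":0,"hand":50}
    - {"x":0,"y":0,"z":0,"ax":0,"ay":0,"az":0,"hand":50}
    - {"x":0,"y":0,"z":0,"ax":0,"ay":0,"az":0,"hand":50}

```text
clock: 4.1
eef_pos: [548.7, -87.9, 188.1]
tcp_rot: [-3.14, -0.0, 1.72]
contact_force: [0.2, 0.1, -0.3]
opening: 0.692
grasp_force: 44.1
```

```bash
python3 -c "
from go import *
units([550,-87,190],down(1.72)); im,i=cap('wrist','w2'); cv2.imwrite('pics/w2b.png',cv2.resize(im,(768,576),interpolation=cv2.INTER_CUBIC)[:,:,::-1])
print(np.round(monitor.sense()['qpos'],3), monitor.sense()['wrist_torque'])"
```

```text
clk 4.1 pos [548.7 -87.9 188.1] rpy [-3.14 -0.    1.72] F [ 0.2  0.1 -0.3] xyz [ 0.015  0.029 -0.038] a [-0.02 -0.   -0.  ]
[-0.161  0.294  1.824 -0.     1.026 -0.31 ] [ 0.00983996 -0.02877739 -0.00127435]
```

View pics/w2b.png

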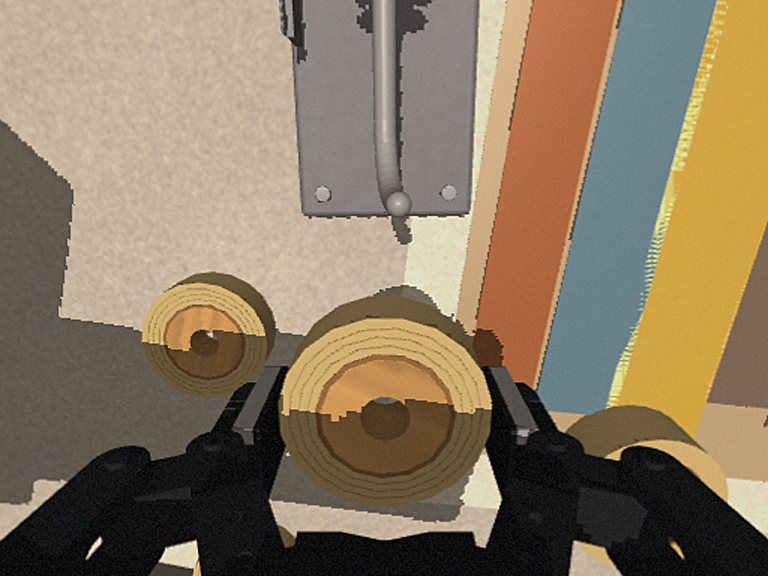

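Wrist view at 1.5x: the held roll's hole is at (384,418) and the bar tip's ball at (398,203). The arm's centre line is near x = 384 and the tip leans right (stand +y).

```bash
cat > m3.py <<'E'
from go import *
I,i=pickle.load(open('pics/w2.pkl','rb'))
h=cv2.cvtColor(I,cv2.COLOR_RGB2HSV)
e=np.array([548.7,-87.9,188.1]); R=down(1.72)
hp=np.array([[256,278.7]])
H=plane(i,hp,210.8)[0]; print('hole top',H.round(1),'tool',(R.T@(H-e)).round(1))
# roll outer rim top: yellow-ish mask ellipse
pts=np.array([[283,385],[300,355],[330,333],[385,318],[440,332],[472,358],[489,390],[489,425],[470,462],[440,487],[384,503],[330,488],[300,462],[283,425]])/1.5
c,_=cv2.minEnclosingCircle(plane(i,pts,210.8)[:,:2].astype(np.float32)); P=plane(i,pts,210.8)
A=np.c_[2*P[:,:2],np.ones(len(P))]; s=np.linalg.lstsq(A,(P[:,:2]**2).sum(1),rcond=None)[0]
print('rim',s[:2].round(1),'r',np.sqrt(s[2]+s[0]**2+s[1]**2).round(1),'tool',(R.T@(np.r_[s[:2],210.8]-e)).round(1))
# stand re-estimate from plate corners seen: bottom edge corners (302,216),(469,215) & screws
tip=plane(i,[[398/1.5,203/1.5]],141)[0]; print('tip',tip.round(1),'tool',(R.T@(tip-e)).round(1))
g=cv2.cvtColor(I,cv2.COLOR_RGB2GRAY).astype(int)
for row in (20,40,60,80,95): print(row,g[row,240:285:1].tolist())
for nm,p in (('cornerL',[302,216]),('cornerR',[469,215])): print(nm,plane(i,[np.array(p)/1.5],14)[0].round(1))
E
python3 m3.py
```

```text
hole top [548.2 -88.2 210.8] tool [ -0.2  -0.5 -22.7]
rim [548.4 -87.4] r 29.0 tool [  0.6  -0.2 -22.7]
tip [545.8 -37.3 141. ] tool [50.5  4.7 47.1]
20 [143, 137, 142, 134, 52, 59, 58, 60, 76, 119, 135, 143, 151, 153, 174, 204, 189, 168, 149, 147, 134, 128, 114, 87, 53, 66, 63, 66, 66, 62, 62, 53, 54, 57, 58, 57, 53, 81, 139, 136, 135, 133, 129, 137, 134]
40 [134, 135, 132, 135, 130, 135, 139, 136, 108, 107, 132, 139, 148, 156, 166, 193, 188, 169, 156, 146, 139, 130, 117, 87, 53, 57, 81, 143, 136, 135, 138, 141, 137, 139, 138, 134, 132, 138, 132, 132, 135, 138, 131, 132, 133]
60 [133, 133, 135, 133, 135, 135, 131, 135, 126, 96, 124, 137, 147, 149, 161, 184, 183, 176, 155, 143, 139, 128, 117, 94, 48, 53, 91, 151, 139, 139, 135, 136, 134, 135, 135, 136, 131, 134, 129, 131, 129, 131, 135, 135, 137]
80 [133, 134, 134, 136, 130, 134, 132, 136, 137, 132, 119, 137, 150, 156, 163, 192, 206, 180, 167, 145, 142, 135, 119, 96, 54, 59, 59, 81, 143, 139, 134, 134, 136, 134, 135, 133, 130, 135, 125, 131, 134, 132, 131, 131, 134]
95 [131, 130, 128, 131, 134, 128, 135, 131, 132, 101, 109, 130, 143, 151, 155, 158, 163, 159, 160, 150, 143, 138, 127, 104, 65, 61, 63, 49, 76, 139, 133, 130, 132, 129, 131, 133, 132, 130, 133, 131, 135, 125, 127, 130, 132]
cornerL [491.4 -69.7  14. ]
cornerR [597.7 -53.1  14. ]
```

```bash
python3 - <<'E'
from go import *
I,i=pickle.load(open('pics/w2.pkl','rb')); e=np.array([548.7,-87.9,188.1]); R=down(1.72)
for p in ([255.8,20],[256.0,40],[256.2,60],[256.5,75]):
    X=plane(i,[p],100)[0]; print(X.round(1),'tool',(R.T@(X-e)).round(2))
for p in ([302/1.5,216/1.5],[469/1.5,215/1.5]):
    X=plane(i,[p],14)[0]; print('corner tool',(R.T@(X-e)).round(2))
g=cv2.cvtColor(I,cv2.COLOR_RGB2GRAY).astype(int)
print('tip col',g[122:146,265].tolist(),'row',g[135,252:282].tolist())
E
```

```text
[530.3  28.6 100. ] tool [117.9   -0.85  88.1 ]
[532.2  17.1 100. ] tool [106.31  -0.73  88.1 ]
[534.1   5.3 100. ] tool [94.33 -0.61 88.1 ]
[535.6  -3.8 100. ] tool [85.09 -0.42 88.1 ]
corner tool [ 26.52 -53.95 174.1 ]
corner tool [ 27.12  53.67 174.1 ]
tip col [104, 88, 98, 85, 80, 74, 123, 140, 143, 154, 160, 165, 185, 215, 200, 157, 156, 150, 140, 137, 122, 109, 76, 94] row [130, 137, 129, 56, 69, 84, 124, 136, 141, 150, 158, 171, 201, 215, 202, 165, 156, 146, 142, 135, 120, 99, 100, 135, 130, 128, 127, 125, 128, 131]
```

Emit:
drive_tool:
  plan:
    - {"x":0,"y":0,"z":0,"ax":0,"ay":1.4,"az":0,"hand":50}
    - {"x":0,"y":0,"z":0,"ax":0,"ay":2.8,"az":0,"hand":50}
    - {"x":0,"y":0,"z":0,"ax":0,"ay":4.2,"az":0,"hand":50}
    - {"x":0,"y":0,"z":0,"ax":0,"ay":5.6,"az":0,"hand":50}
    - {"x":0,"y":0,"z":0,"ax":0,"ay":7,"az":0,"hand":50}
    - {"x":0,"y":0,"z":0,"ax":0,"ay":8.4,"az":0,"hand":50}
    - {"x":0,"y":0,"z":0,"ax":0,"ay":9.8,"az":0,"hand":50}
    - {"x":0,"y":0,"z":0,"ax":0,"ay":11.2,"az":0,"hand":50}

```text
clock: 4.95
eef_pos: [549.7, -88.7, 188.9]
tcp_rot: [3.138, -1.178, 1.722]
contact_force: [-0.1, 0.7, -0.8]
opening: 0.69
grasp_force: 44.1
```

```bash
python3 -c "
from go import *
units([548.7,-87.9,188.1],down(1.72)); print(np.round(monitor.sense()['qpos'],3))"
```

```text
clk 4.95 pos [549.7 -88.7 188.9] rpy [ 3.138 -1.178  1.722] F [-0.1  0.7 -0.8] xyz [-0.008 -0.017  0.024] a [  0.02 -11.25  -0.  ]
[-0.595  0.774  1.547  0.767  1.768 -0.991]
```

```bash
cat > path.py <<'E'
from go import *
R0=down(1.72); e0=np.array([548.7,-87.9,188.1])
def setup(phi=0.117,arm_y=-0.6,bend_x=82.5,armz=100.):
    us=-R0[:,0]; ys=R0[:,1]; z=np.array([0,0,1.])
    B=e0+R0@np.array([bend_x,arm_y,0]); B[2]=armz
    v=np.cos(phi)*z+np.sin(phi)*ys; n=np.cos(phi)*ys-np.sin(phi)*z
    return B,us,v,n
def target(s,g=12.7,off=(0,0,0),lag=0.,**k):
    """s: arc length of roll middle past the tip top. off: (u,n,v-ish world-bar) offset mm"""
    B,u,v,n=setup(**k)
    if s<14: P=B+32*u+(46-s)*v; th=0
    elif s<14+16*np.pi: th=(s-14)/32; P=B+32*v+32*(u*np.cos(th)-v*np.sin(th))
    else: th=np.pi/2; P=B-(s-14-16*np.pi)*u
    th=th+lag
    t=-u*np.sin(th)-v*np.cos(th); x=np.cross(n,t)
    return P+12.7*t+off[0]*u+off[1]*n+off[2]*v, np.c_[x,n,t]
def rows(ss,start=None,show=True,**k):
    """rows relative to start (pos,R) or measured pose"""
    if start is None: p0,r0,_=pose()
    else: p0,r0=target(start,**k)
    for s in ss:
        p,Rt=target(s,**k); d=r0.T@(p-p0)/50; w=np.degrees(Ro.from_matrix(r0.T@Rt).as_rotvec())/6
        print(s,'xyz',d.round(2),'a',w.round(2),'pos',p.round(1))
E
python3 -c "
from path import *
rows([-35,-20])"
```

```text
-35 xyz [0.   0.13 1.11] a [  1.   -11.23   0.65] pos [548.5 -36.9 167.8]
-20 xyz [-0.27  0.09  1.23] a [  1.   -11.23   0.65] pos [546.8 -37.1 152.9]
```

Emit:
drive_tool:
  plan:
    - {"x":0,"y":0,"z":0,"ax":0.13,"ay":-1.4,"az":0.08,"hand":50}
    - {"x":0,"y":0,"z":0,"ax":0.25,"ay":-2.8,"az":0.16,"hand":50}
    - {"x":0,"y":0,"z":0,"ax":0.38,"ay":-4.2,"az":0.24,"hand":50}
    - {"x":0,"y":0,"z":0,"ax":0.5,"ay":-5.6,"az":0.32,"hand":50}
    - {"x":0,"y":0,"z":0,"ax":0.63,"ay":-7,"az":0.41,"hand":50}
    - {"x":0,"y":0,"z":0,"ax":0.75,"ay":-8.4,"az":0.49,"hand":50}
    - {"x":0,"y":0,"z":0,"ax":0.87,"ay":-9.8,"az":0.57,"hand":50}
    - {"x":0,"y":0,"z":0,"ax":1.0,"ay":-11.2,"az":0.65,"hand":50}

```text
clock: 5.75
eef_pos: [550.1, -87.9, 190.0]
tcp_rot: [-3.026, 0.008, 1.722]
contact_force: [-0.4, 0.2, -1.2]
opening: 0.691
grasp_force: 44.1
```

```bash
python3 -c "
from path import *
rows([-35])"
```

```text
-35 xyz [1.02 0.17 0.42] a [0.02 0.07 0.01] pos [548.5 -36.9 167.8]
```

Emit:
drive_tool:
  plan:
    - {"x":0.35,"y":0.06,"z":0,"ax":0,"ay":0,"az":0,"hand":50}
    - {"x":0.75,"y":0.12,"z":0.1,"ax":0,"ay":0,"az":0,"hand":50}
    - {"x":1.02,"y":0.17,"z":0.3,"ax":0,"ay":0,"az":0,"hand":50}
    - {"x":1.02,"y":0.17,"z":0.42,"ax":0,"ay":0,"az":0,"hand":50}
    - {"x":1.02,"y":0.17,"z":0.42,"ax":0,"ay":0,"az":0,"hand":50}
    - {"x":1.02,"y":0.17,"z":0.42,"ax":0,"ay":0,"az":0,"hand":50}
    - {"x":1.02,"y":0.17,"z":0.42,"ax":0,"ay":0,"az":0,"hand":50}

```text
clock: 6.45
eef_pos: [547.7, -36.6, 167.2]
tcp_rot: [-3.024, 0.001, 1.721]
contact_force: [0.8, -0.0, -1.3]
opening: 0.693
grasp_force: 44.0
```

```bash
python3 -c "
from path import *
rows([-35,-12,-4]); im,i=cap('wrist','w3'); a,_=cap('scene','s3'); t,_=cap('top','t3')
c1=cv2.resize(im[100:384,140:372],None,fx=1.6,fy=1.6,interpolation=cv2.INTER_CUBIC)
c2=cv2.resize(a[130:240,210:310],None,fx=4,fy=4,interpolation=cv2.INTER_CUBIC)
o=np.zeros((460,780,3),np.uint8); o[:c1.shape[0],:c1.shape[1]]=c1[:460]; o[:440,375:775]=c2; cv2.imwrite('pics/v3.png',o[:,:,::-1])"
```

```text
-35 xyz [-0.01  0.01 -0.01] a [-0.01  0.01  0.01] pos [548.5 -36.9 167.8]
-12 xyz [-0.01  0.01  0.45] a [-0.01  0.01  0.01] pos [545.8 -37.3 145. ]
-4 xyz [-0.01  0.01  0.61] a [-0.01  0.01  0.01] pos [544.9 -37.4 137. ]
```

View pics/v3.png

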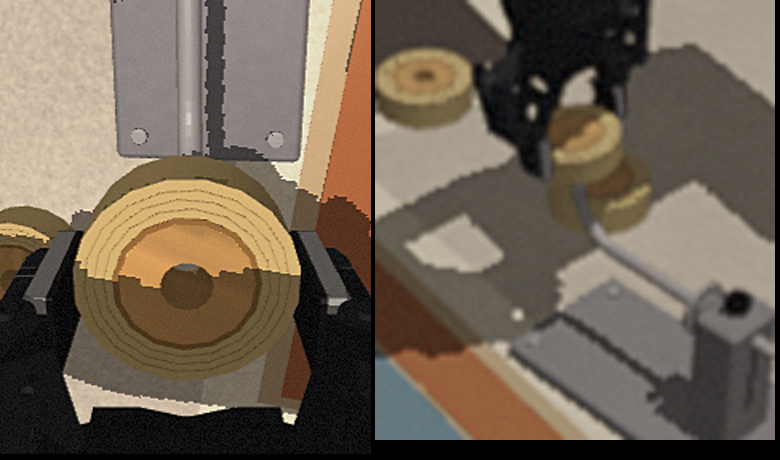

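Wrist crop: the roll is still centred, with its hole at (257,279) in the full image. Scene crop: the roll hovers over the tip, which is at scene px (261,177). I'll check the relative offset in the scene camera.

```bash
python3 - <<'E'
from path import *
for n in ('s3','t3'):
    I,i=pickle.load(open(f'pics/{n}.pkl','rb'))
    B,u,v,nn=setup(); tipc=B+32*u+41*v; e,R,_=pose()
    top=e-R[:,2]*22.7; mid=e-R[:,2]*12.7
    print(n,'tip model',proj(i,tipc).round(1),'top of tip',proj(i,B+32*u+46*v).round(1),'roll topface',proj(i,top).round(1),'mid',proj(i,mid).round(1), 'bend',proj(i,B).round(1),'stopface',proj(i,B-75*u).round(1))
    print(' px per mm along u',((proj(i,tipc+10*u)-proj(i,tipc))/10).round(3),'n',((proj(i,tipc+10*nn)-proj(i,tipc))/10).round(3),'z',((proj(i,tipc+10*v)-proj(i,tipc))/10).round(3))
I,i=pickle.load(open('pics/s3.pkl','rb'))
h=cv2.cvtColor(I,cv2.COLOR_RGB2HSV); m=cv2.inRange(h,(10,70,110),(32,255,255))
m[:,:250]=0; m[:,275:]=0; m[:150]=0; m[172:]=0
print([ (np.where(m[r])[0].min(),np.where(m[r])[0].max()) if m[r].any() else None for r in range(152,176)])
E
```

```text
s3 tip model [[260.2 175.8]] top of tip [[260.1 174.5]] roll topface [[259.1 161.9]] mid [[259.4 164.8]] bend [[269.4 192. ]] stopface [[289.3 205. ]]
 px per mm along u [[-0.253 -0.16 ]] n [[-0.263  0.186]] z [[-0.028 -0.274]]
t3 tip model [[279.9 203.9]] top of tip [[280.  203.5]] roll topface [[280.4 199.5]] mid [[280.3 200.5]] bend [[268.1 208.9]] stopface [[241.6 212.1]]
 px per mm along u [[ 0.365 -0.046]] n [[-0.051 -0.354]] z [[ 0.015 -0.09 ]]
[None, None, None, None, None, None, (np.int64(267), np.int64(268)), (np.int64(266), np.int64(270)), (np.int64(264), np.int64(270)), (np.int64(262), np.int64(271)), (np.int64(262), np.int64(271)), (np.int64(261), np.int64(271)), (np.int64(259), np.int64(271)), (np.int64(258), np.int64(270)), (np.int64(257), np.int64(270)), (np.int64(255), np.int64(270)), (np.int64(254), np.int64(270)), (np.int64(255), np.int64(270)), (np.int64(255), np.int64(269)), (np.int64(265), np.int64(269)), None, None, None, None]
```

Emit:
drive_tool:
  plan:
    - {"x":0,"y":0.01,"z":0.2,"ax":0,"ay":0,"az":0,"hand":50}
    - {"x":0,"y":0.01,"z":0.4,"ax":0,"ay":0,"az":0,"hand":50}
    - {"x":0,"y":0.01,"z":0.5,"ax":0,"ay":0,"az":0,"hand":50}
    - {"x":0,"y":0.01,"z":0.54,"ax":0,"ay":0,"az":0,"hand":50}
    - {"x":0,"y":0.01,"z":0.54,"ax":0,"ay":0,"az":0,"hand":50}

```text
clock: 7.1
eef_pos: [544.6, -36.1, 139.8]
tcp_rot: [-3.023, 0.001, 1.722]
contact_force: [-0.7, -0.2, -0.9]
opening: 0.692
grasp_force: 44.0
```

Emit:
drive_tool:
  plan:
    - {"x":0,"y":0,"z":0.04,"ax":0,"ay":0,"az":0,"hand":50}
    - {"x":0,"y":0,"z":0.08,"ax":0,"ay":0,"az":0,"hand":50}
    - {"x":0,"y":0,"z":0.08,"ax":0,"ay":0,"az":0,"hand":50}

```text
clock: 7.4
eef_pos: [544.4, -36.3, 136.3]
tcp_rot: [-3.024, 0.001, 1.722]
contact_force: [-1.3, -0.2, -1.1]
opening: 0.689
grasp_force: 44.0
```

```bash
python3 -c "
from path import *
rows([-4,0,6]); print(monitor.sense()['contact_force'],monitor.sense()['wrist_torque'])"
```

```text
-4 xyz [-0.02  0.01 -0.02] a [-0.01  0.02  0.02] pos [544.9 -37.4 137. ]
0 xyz [-0.02  0.01  0.06] a [-0.01  0.02  0.02] pos [544.4 -37.5 133.1]
6 xyz [-0.02  0.01  0.18] a [-0.01  0.02  0.02] pos [543.8 -37.6 127.1]
[-1.27266068 -0.17872829 -1.12452796] [ 0.00051427 -0.09856184  0.02292875]
```

Emit:
drive_tool:
  plan:
    - {"x":-0.01,"y":0,"z":0.04,"ax":0,"ay":0,"az":0,"hand":50}
    - {"x":-0.02,"y":0.01,"z":0.08,"ax":0,"ay":0,"az":0,"hand":50}
    - {"x":-0.02,"y":0.01,"z":0.12,"ax":0,"ay":0,"az":0,"hand":50}
    - {"x":-0.02,"y":0.01,"z":0.16,"ax":0,"ay":0,"az":0,"hand":50}
    - {"x":-0.02,"y":0.01,"z":0.16,"ax":0,"ay":0,"az":0,"hand":50}

```text
clock: 7.9
eef_pos: [543.9, -37.3, 128.0]
tcp_rot: [-3.023, 0.001, 1.722]
contact_force: [-0.1, 0.4, -0.5]
opening: 0.69
grasp_force: 44.1
```

```bash
python3 -c "
from path import *
rows([4,8,12,16,20]); print(monitor.sense()['contact_force'],monitor.sense()['wrist_torque']); im,i=cap('wrist','w4')
a,_=cap('scene','s4')
c1=cv2.resize(im[150:384,140:372],None,fx=1.6,fy=1.6,interpolation=cv2.INTER_CUBIC)
c2=cv2.resize(a[130:230,210:310],None,fx=4,fy=4,interpolation=cv2.INTER_CUBIC)
o=np.zeros((400,780,3),np.uint8); o[:c1.shape[0],:c1.shape[1]]=c1; o[:400,375:775]=c2; cv2.imwrite('pics/v4.png',o[:,:,::-1])"
```

```text
4 xyz [-0.   -0.   -0.02] a [-0.01  0.01  0.02] pos [544.  -37.5 129.1]
8 xyz [-0.   -0.    0.06] a [-0.01  0.01  0.02] pos [543.5 -37.6 125.1]
12 xyz [-0.   -0.    0.14] a [-0.01  0.01  0.02] pos [543.1 -37.7 121.2]
16 xyz [ 0.01 -0.    0.22] a [-0.01  0.61  0.02] pos [542.5 -36.9 117.2]
20 xyz [ 0.05 -0.    0.29] a [-0.02  1.8   0.02] pos [541.7 -34.9 113.5]
[-0.14256527  0.36325152 -0.52511762] [ 0.04739762 -0.06134426 -0.010324  ]
```

View pics/v4.png

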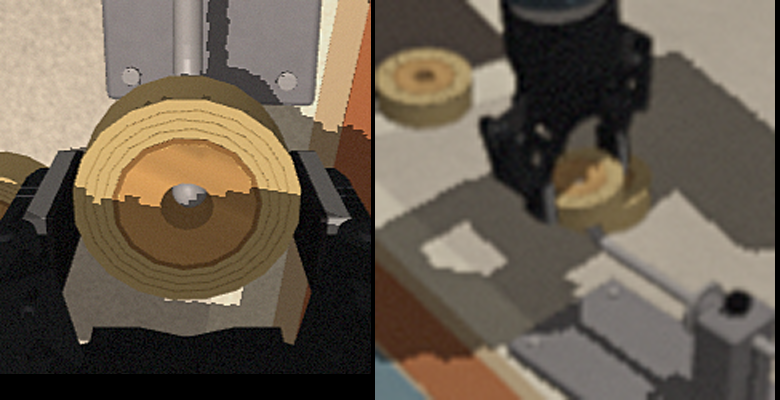

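The tip is visible inside the hub hole and laterally centred, so the roll is threaded. I'll refine the path so the 20 mm hub follows the chord of the bend.

```bash
python3 - <<'E'
s=open('path.py').read()
a=s.index('def target'); b=s.index('def rows')
new='''def cl(s,B,u,v):
    if s<14: return B+32*u+(46-s)*v
    if s<14+16*np.pi: th=(s-14)/32; return B+32*v+32*(u*np.cos(th)-v*np.sin(th))
    return B-(s-14-16*np.pi)*u
def target(s,g=12.7,off=(0,0,0),**k):
    B,u,v,n=setup(**k); a,m,b=(cl(s+d,B,u,v) for d in(-10,0,10))
    P=(m+(a+b)/2)/2; t=(b-a)/np.linalg.norm(b-a); x=np.cross(n,t); R=np.c_[x,n,t]
    return P+g*t+R@np.array(off,float),R
'''
open('path.py','w').write(s[:a]+new+s[b:])
E
python3 -c "
from path import *
rows([6,8,10,12,14,16,18,20,22])"
```

```text
6 xyz [-0.   -0.01  0.02] a [-0.01  0.04  0.02] pos [543.7 -37.5 127.1]
8 xyz [ 0.   -0.01  0.06] a [-0.01  0.13  0.02] pos [543.5 -37.4 125.1]
10 xyz [ 0.01 -0.01  0.1 ] a [-0.01  0.28  0.02] pos [543.2 -37.2 123.2]
12 xyz [ 0.01 -0.    0.14] a [-0.01  0.49  0.02] pos [542.9 -36.8 121.2]
14 xyz [ 0.02 -0.    0.18] a [-0.01  0.76  0.02] pos [542.6 -36.4 119.2]
16 xyz [ 0.04 -0.    0.22] a [-0.01  1.09  0.02] pos [542.3 -35.8 117.3]
18 xyz [ 0.05 -0.    0.26] a [-0.01  1.47  0.02] pos [542.  -35.  115.5]
20 xyz [ 0.07 -0.    0.3 ] a [-0.01  1.92  0.02] pos [541.6 -34.1 113.6]
22 xyz [ 0.1  -0.    0.33] a [-0.01  2.43  0.02] pos [541.3 -33.  111.9]
```

Emit:
drive_tool:
  plan:
    - {"x":0,"y":0,"z":0.04,"ax":0,"ay":0.08,"az":0,"hand":50}
    - {"x":0.01,"y":0,"z":0.08,"ax":0,"ay":0.2,"az":0,"hand":50}
    - {"x":0.01,"y":0,"z":0.12,"ax":0,"ay":0.38,"az":0,"hand":50}
    - {"x":0.02,"y":0,"z":0.16,"ax":0,"ay":0.6,"az":0,"hand":50}
    - {"x":0.02,"y":0,"z":0.18,"ax":0,"ay":0.76,"az":0,"hand":50}
    - {"x":0.02,"y":0,"z":0.18,"ax":0,"ay":0.76,"az":0,"hand":50}

```text
clock: 8.6
eef_pos: [542.9, -37.0, 119.1]
tcp_rot: [-3.023, -0.079, 1.712]
contact_force: [0.3, -0.7, -0.9]
opening: 0.693
grasp_force: 44.0
```

```bash
cat > st.py <<'E'
from path import *
import sys
s0=float(sys.argv[1]); _,R,s=pose(); 
print('F tool',(R.T@np.array(s['contact_force'])).round(1),'M tool',(R.T@np.array(s['wrist_torque'])).round(2),'clk',round(s['clock'],2))
rows([s0]); print('from plan:'); rows([float(q) for q in sys.argv[2:]],start=s0)
E
python3 st.py 14 16 18 20 22 24 26
```

```text
F tool [-0.8  0.3  0.8] M tool [-0.14 -0.03  0.01] clk 8.6
14.0 xyz [ 0.01 -0.   -0.  ] a [-0.01 -0.01  0.01] pos [542.6 -36.4 119.2]
from plan:
16.0 xyz [ 0.01 -0.    0.04] a [ 0.    0.33 -0.  ] pos [542.3 -35.8 117.3]
18.0 xyz [ 0.02 -0.    0.08] a [ 0.    0.72 -0.  ] pos [542.  -35.  115.5]
20.0 xyz [ 0.04 -0.    0.12] a [ 0.    1.16 -0.  ] pos [541.6 -34.1 113.6]
22.0 xyz [ 0.06 -0.    0.15] a [ 0.    1.67 -0.  ] pos [541.3 -33.  111.9]
24.0 xyz [ 0.08 -0.    0.19] a [ 0.    2.24 -0.  ] pos [540.9 -31.7 110.2]
26.0 xyz [ 0.11 -0.    0.22] a [ 0.    2.84 -0.  ] pos [540.5 -30.4 108.7]
```

Emit:
drive_tool:
  plan:
    - {"x":0.02,"y":0,"z":0.04,"ax":0,"ay":0.33,"az":0,"hand":50}
    - {"x":0.03,"y":0,"z":0.08,"ax":0,"ay":0.72,"az":0,"hand":50}
    - {"x":0.05,"y":0,"z":0.12,"ax":0,"ay":1.16,"az":0,"hand":50}
    - {"x":0.07,"y":0,"z":0.15,"ax":0,"ay":1.67,"az":0,"hand":50}
    - {"x":0.07,"y":0,"z":0.15,"ax":0,"ay":1.67,"az":0,"hand":50}

```text
clock: 9.1
eef_pos: [541.4, -33.4, 111.8]
tcp_rot: [-3.019, -0.252, 1.69]
contact_force: [0.2, -0.1, -0.5]
opening: 0.693
grasp_force: 44.0
```

```bash
python3 st.py 22 24 26 28 30 32
```

```text
F tool [-0.3  0.3  0.4] M tool [-0.09 -0.17 -0.02] clk 9.1
22.0 xyz [ 0.01 -0.    0.  ] a [-0.01 -0.01  0.  ] pos [541.3 -33.  111.9]
from plan:
24.0 xyz [ 0.02 -0.    0.04] a [0.   0.57 0.  ] pos [540.9 -31.7 110.2]
26.0 xyz [ 0.04 -0.    0.08] a [-0.    1.16  0.  ] pos [540.5 -30.4 108.7]
28.0 xyz [ 0.06 -0.    0.11] a [-0.    1.76  0.  ] pos [540.1 -28.9 107.2]
30.0 xyz [ 0.08 -0.    0.15] a [0.   2.36 0.  ] pos [539.7 -27.4 105.8]
32.0 xyz [ 0.11 -0.    0.18] a [-0.    2.95  0.  ] pos [539.3 -25.7 104.6]
```

Following smoothly with no load.

Emit:
drive_tool:
  plan:
    - {"x":0.02,"y":0,"z":0.04,"ax":0,"ay":0.57,"az":0,"hand":50}
    - {"x":0.04,"y":0,"z":0.08,"ax":0,"ay":1.16,"az":0,"hand":50}
    - {"x":0.06,"y":0,"z":0.11,"ax":0,"ay":1.76,"az":0,"hand":50}
    - {"x":0.08,"y":0,"z":0.15,"ax":0,"ay":2.36,"az":0,"hand":50}
    - {"x":0.11,"y":0,"z":0.18,"ax":0,"ay":2.95,"az":0,"hand":50}
    - {"x":0.11,"y":0,"z":0.18,"ax":0,"ay":2.95,"az":0,"hand":50}

```text
clock: 9.7
eef_pos: [539.1, -26.0, 104.0]
tcp_rot: [-3.0, -0.558, 1.645]
contact_force: [-0.4, -0.8, -0.7]
opening: 0.689
grasp_force: 44.1
```

```bash
python3 st.py 32 34 36 38 40 42
```

```text
F tool [-1.  -0.5  0.2] M tool [-0.1  -0.33  0.02] clk 9.7
32.0 xyz [ 0.01  0.   -0.01] a [-0.03  0.01 -0.01] pos [539.3 -25.7 104.6]
from plan:
34.0 xyz [0.02 0.   0.04] a [ 0.   0.6 -0. ] pos [538.9 -24.  103.4]
36.0 xyz [0.04 0.   0.08] a [-0.    1.19 -0.  ] pos [538.5 -22.3 102.4]
38.0 xyz [0.06 0.   0.11] a [ 0.    1.79 -0.  ] pos [538.1 -20.4 101.4]
40.0 xyz [0.08 0.   0.15] a [-0.    2.39  0.  ] pos [537.7 -18.5 100.6]
42.0 xyz [0.11 0.   0.18] a [-0.    2.98  0.  ] pos [537.4 -16.6  99.9]
```

Emit:
drive_tool:
  plan:
    - {"x":0.03,"y":0,"z":0.03,"ax":0,"ay":0.6,"az":0,"hand":50}
    - {"x":0.05,"y":0,"z":0.07,"ax":0,"ay":1.19,"az":0,"hand":50}
    - {"x":0.07,"y":0,"z":0.1,"ax":0,"ay":1.79,"az":0,"hand":50}
    - {"x":0.09,"y":0,"z":0.14,"ax":0,"ay":2.39,"az":0,"hand":50}
    - {"x":0.12,"y":0,"z":0.17,"ax":0,"ay":2.98,"az":0,"hand":50}
    - {"x":0.12,"y":0,"z":0.17,"ax":0,"ay":2.98,"az":0,"hand":50}

```text
clock: 10.3
eef_pos: [537.0, -16.1, 99.9]
tcp_rot: [-2.955, -0.865, 1.579]
contact_force: [-0.3, -0.9, -0.5]
opening: 0.694
grasp_force: 44.1
```

```bash
python3 st.py 42 44 46 48 50 52
```

```text
F tool [-1.  -0.4 -0.2] M tool [-0.06 -0.46  0.06] clk 10.3
42.0 xyz [-0.01  0.   -0.01] a [-0.03  0.02 -0.02] pos [537.4 -16.6  99.9]
from plan:
44.0 xyz [ 0.02 -0.    0.04] a [ 0.   0.6 -0. ] pos [537.  -14.6  99.3]
46.0 xyz [ 0.04 -0.    0.08] a [ 0.    1.19 -0.  ] pos [536.6 -12.5  98.9]
48.0 xyz [ 0.06 -0.    0.11] a [ 0.    1.79 -0.  ] pos [536.3 -10.5  98.6]
50.0 xyz [ 0.08 -0.    0.15] a [ 0.    2.39 -0.  ] pos [536.   -8.4  98.4]
52.0 xyz [ 0.11 -0.    0.18] a [ 0.    2.98 -0.  ] pos [535.6  -6.3  98.3]
```

Emit:
drive_tool:
  plan:
    - {"x":0.01,"y":0,"z":0.03,"ax":0,"ay":0.6,"az":0,"hand":50}
    - {"x":0.03,"y":0,"z":0.07,"ax":0,"ay":1.19,"az":0,"hand":50}
    - {"x":0.05,"y":0,"z":0.1,"ax":0,"ay":1.79,"az":0,"hand":50}
    - {"x":0.07,"y":0,"z":0.14,"ax":0,"ay":2.39,"az":0,"hand":50}
    - {"x":0.1,"y":0,"z":0.17,"ax":0,"ay":2.98,"az":0,"hand":50}
    - {"x":0.1,"y":0,"z":0.17,"ax":0,"ay":2.98,"az":0,"hand":50}

```text
clock: 10.9
eef_pos: [535.3, -5.9, 98.3]
tcp_rot: [-2.829, -1.167, 1.434]
contact_force: [-0.5, 0.2, -1.4]
opening: 0.695
grasp_force: 44.1
```

```bash
python3 st.py 52 54 56 58 60 62 64
```

```text
F tool [-1.2 -0.3  0.8] M tool [-0.11 -0.59  0.06] clk 10.9
52.0 xyz [-0.    0.01 -0.01] a [-0.04  0.03 -0.03] pos [535.6  -6.3  98.3]
from plan:
54.0 xyz [0.02 0.   0.04] a [-0.   0.6  0. ] pos [535.3  -4.3  98.4]
56.0 xyz [0.04 0.   0.08] a [0.   1.17 0.  ] pos [535.   -2.2  98.5]
58.0 xyz [0.05 0.   0.11] a [ 0.    1.69 -0.  ] pos [ 5.347e+02 -1.000e-01  9.870e+01]
60.0 xyz [ 0.07 -0.    0.15] a [0.   2.14 0.  ] pos [534.5   1.9  98.9]
62.0 xyz [0.09 0.   0.19] a [0.   2.54 0.  ] pos [534.2   3.9  99.1]
64.0 xyz [0.11 0.   0.22] a [0.   2.88 0.  ] pos [533.9   5.9  99.4]
```

Emit:
drive_tool:
  plan:
    - {"x":0.02,"y":0,"z":0.03,"ax":0,"ay":0.6,"az":0,"hand":50}
    - {"x":0.04,"y":0,"z":0.07,"ax":0,"ay":1.17,"az":0,"hand":50}
    - {"x":0.05,"y":0,"z":0.1,"ax":0,"ay":1.69,"az":0,"hand":50}
    - {"x":0.07,"y":0,"z":0.14,"ax":0,"ay":2.14,"az":0,"hand":50}
    - {"x":0.09,"y":0,"z":0.18,"ax":0,"ay":2.54,"az":0,"hand":50}
    - {"x":0.11,"y":0,"z":0.21,"ax":0,"ay":2.88,"az":0,"hand":50}
    - {"x":0.11,"y":0,"z":0.21,"ax":0,"ay":2.88,"az":0,"hand":50}

```text
clock: 11.6
eef_pos: [534.0, 6.1, 99.9]
tcp_rot: [-2.179, -1.425, 0.766]
contact_force: [-0.5, 2.3, -7.2]
opening: 0.691
grasp_force: 44.1
```

```bash
python3 st.py 64 66 68 70 72 74 76 78 82
```

```text
F tool [-7.   0.7  2.9] M tool [-0.1  -1.54 -0.01] clk 11.6
64.0 xyz [-0.01 -0.   -0.  ] a [-0.03  0.02 -0.02] pos [533.9   5.9  99.4]
from plan:
66.0 xyz [ 0.01 -0.    0.04] a [-0.    0.28  0.  ] pos [533.6   7.9  99.6]
68.0 xyz [0.01 0.   0.08] a [-0.    0.49  0.  ] pos [533.4   9.8  99.8]
70.0 xyz [ 0.02 -0.    0.12] a [-0.    0.65  0.  ] pos [533.1  11.8  99.9]
72.0 xyz [0.03 0.   0.16] a [-0.    0.75  0.  ] pos [532.8  13.8 100. ]
74.0 xyz [ 0.03 -0.    0.2 ] a [-0.    0.78  0.  ] pos [532.5  15.8 100. ]
76.0 xyz [0.03 0.   0.24] a [-0.    0.78 -0.  ] pos [532.2  17.8 100. ]
78.0 xyz [ 0.04 -0.    0.28] a [0.   0.78 0.  ] pos [531.9  19.7 100. ]
82.0 xyz [ 0.04 -0.    0.36] a [0.   0.78 0.  ] pos [531.3  23.7 100. ]
```

Emit:
drive_tool:
  plan:
    - {"x":-0.015,"y":0,"z":0,"ax":0,"ay":0,"az":0,"hand":50}
    - {"x":-0.03,"y":0,"z":0,"ax":0,"ay":0,"az":0,"hand":50}
    - {"x":-0.03,"y":0,"z":0,"ax":0,"ay":0,"az":0,"hand":50}

```text
clock: 11.9
eef_pos: [534.3, 5.5, 99.8]
tcp_rot: [-2.187, -1.427, 0.772]
contact_force: [-0.4, 0.8, -1.3]
opening: 0.693
grasp_force: 44.1
```

```bash
python3 st.py 64 
```

```text
F tool [-1.3 -0.1  1. ] M tool [-0.05 -0.82 -0.04] clk 11.9
64.0 xyz [-0.01 -0.    0.01] a [-0.02  0.02 -0.  ] pos [533.9   5.9  99.4]
from plan:
```

Emit:
drive_tool:
  plan:
    - {"x":0,"y":0,"z":0.03,"ax":0,"ay":0.28,"az":0,"hand":50}
    - {"x":0.0,"y":0,"z":0.07,"ax":0,"ay":0.49,"az":0,"hand":50}
    - {"x":0.01,"y":0,"z":0.11,"ax":0,"ay":0.65,"az":0,"hand":50}
    - {"x":0.01,"y":0,"z":0.15,"ax":0,"ay":0.75,"az":0,"hand":50}
    - {"x":0.01,"y":0,"z":0.15,"ax":0,"ay":0.75,"az":0,"hand":50}

```text
clock: 12.4
eef_pos: [532.7, 13.1, 98.6]
tcp_rot: [-1.597, -1.452, 0.178]
contact_force: [-0.5, 0.7, -0.4]
opening: 0.693
grasp_force: 44.2
```

```bash
python3 st.py 72 74 76 78 82 
```

```text
F tool [-0.5 -0.3  0.8] M tool [-0.08 -0.58 -0.05] clk 12.4
72.0 xyz [0.03 0.   0.01] a [-0.02 -0.01 -0.02] pos [532.8  13.8 100. ]
from plan:
74.0 xyz [ 0.   -0.    0.04] a [0.   0.04 0.  ] pos [532.5  15.8 100. ]
76.0 xyz [ 0.   -0.    0.08] a [-0.    0.04 -0.  ] pos [532.2  17.8 100. ]
78.0 xyz [ 0.   -0.    0.12] a [ 0.    0.04 -0.  ] pos [531.9  19.7 100. ]
82.0 xyz [ 0.  -0.   0.2] a [ 0.    0.04 -0.  ] pos [531.3  23.7 100. ]
```

Emit:
drive_tool:
  plan:
    - {"x":0.01,"y":0,"z":0.05,"ax":0,"ay":0.04,"az":0,"hand":50}
    - {"x":0.01,"y":0,"z":0.09,"ax":0,"ay":0.04,"az":0,"hand":50}
    - {"x":0.01,"y":0,"z":0.13,"ax":0,"ay":0.04,"az":0,"hand":50}
    - {"x":0.01,"y":0,"z":0.17,"ax":0,"ay":0.04,"az":0,"hand":50}
    - {"x":0.01,"y":0,"z":0.17,"ax":0,"ay":0.04,"az":0,"hand":50}

```text
clock: 12.9
eef_pos: [531.7, 21.4, 99.5]
tcp_rot: [-1.574, -1.453, 0.155]
contact_force: [0.3, -0.3, -0.4]
opening: 0.69
grasp_force: 44.2
```

```bash
python3 st.py 80; python3 -c "
from cap import *
im,i=cap('wrist','w5'); a,_=cap('scene','s5')
c1=cv2.resize(im[80:384,120:392],None,fx=1.4,fy=1.4,interpolation=cv2.INTER_CUBIC)
c2=cv2.resize(a[120:240,210:310],None,fx=4,fy=4,interpolation=cv2.INTER_CUBIC)
o=np.zeros((480,785,3),np.uint8); o[:c1.shape[0],:c1.shape[1]]=c1; o[:480,385:785]=c2; cv2.imwrite('pics/v5.png',o[:,:,::-1])"
```

```text
F tool [-0.4  0.3 -0.3] M tool [-0.05 -0.61 -0.03] clk 12.9
80.0 xyz [ 0.01 -0.    0.01] a [-0.02  0.01 -0.01] pos [531.6  21.7 100. ]
from plan:
```

View pics/v5.png

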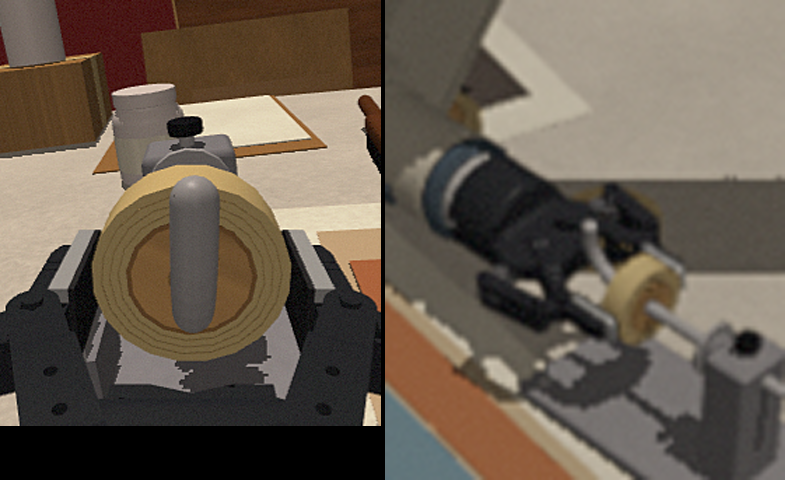

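The roll is round the bend and on the straight arm, with the bar's upright between the fingers and the palm clear. I'll release, back out, and regrasp from above.

Emit:
drive_tool:
  plan:
    - {"x":0,"y":0,"z":0,"ax":0,"ay":0,"az":0,"hand":85}
    - {"x":0,"y":0,"z":0,"ax":0,"ay":0,"az":0,"hand":85}
    - {"x":0,"y":0,"z":0,"ax":0,"ay":0,"az":0,"hand":85}
    - {"x":0,"y":0,"z":0,"ax":0,"ay":0,"az":0,"hand":85}

```text
clock: 13.4
eef_pos: [531.8, 21.1, 99.4]
tcp_rot: [-1.573, -1.453, 0.153]
contact_force: [-0.7, 0.2, -0.1]
opening: 0.994
grasp_force: 0.0
```

Emit:
drive_tool:
  plan:
    - {"x":0,"y":0,"z":-0.2,"ax":0,"ay":0,"az":0,"hand":85}
    - {"x":0,"y":0,"z":-0.6,"ax":0,"ay":0,"az":0,"hand":85}
    - {"x":0,"y":0,"z":-1.1,"ax":0,"ay":0,"az":0,"hand":85}
    - {"x":0,"y":0,"z":-1.7,"ax":0,"ay":0,"az":0,"hand":85}
    - {"x":0.5,"y":0,"z":-1.9,"ax":0,"ay":0,"az":0,"hand":85}
    - {"x":1.2,"y":0,"z":-1.9,"ax":0,"ay":0,"az":0,"hand":85}
    - {"x":2.0,"y":0,"z":-1.9,"ax":0,"ay":0,"az":0,"hand":85}
    - {"x":2.4,"y":0,"z":-1.9,"ax":0,"ay":0,"az":0,"hand":85}

```text
clock: 14.2
eef_pos: [560.7, -71.7, 221.4]
tcp_rot: [-1.586, -1.456, 0.165]
contact_force: [-0.1, 0.4, 0.1]
opening: 0.995
grasp_force: 0.0
```

```bash
python3 -c "
from path import *
B,u,v,n=setup(); s0=80; P=B-15.7*u; print('roll',P.round(1),'stop',(B-79.3*u).round(1))
units(P+[0,0,90],down(1.72)); a,_=cap('scene','s6'); print(monitor.sense()['qpos'].round(2))
h=cv2.cvtColor(a,cv2.COLOR_RGB2HSV); 
cv2.imwrite('pics/v6.png',cv2.resize(a[120:240,210:310],None,fx=4,fy=4)[:,:,::-1])"
```

```text
roll [533.5   9.1 100. ] stop [524.1  72.  100. ]
clk 14.2 pos [560.7 -71.7 221.4] rpy [-1.586 -1.456  0.165] F [-0.1  0.4  0.1] xyz [-0.655 -0.221  1.68 ] a [ -0.87 -14.96  -0.85]
[-0.59  0.93  1.49  0.96  2.03 -0.88]
```

Emit:
drive_tool:
  plan:
    - {"x":0,"y":0,"z":0,"ax":-0.08,"ay":-1.4,"az":-0.08,"hand":85}
    - {"x":0,"y":0,"z":0,"ax":-0.16,"ay":-2.8,"az":-0.16,"hand":85}
    - {"x":0,"y":0,"z":0,"ax":-0.24,"ay":-4.2,"az":-0.24,"hand":85}
    - {"x":0,"y":0,"z":0,"ax":-0.33,"ay":-5.6,"az":-0.32,"hand":85}
    - {"x":0,"y":0,"z":0,"ax":-0.41,"ay":-7,"az":-0.4,"hand":85}
    - {"x":0,"y":0,"z":0,"ax":-0.49,"ay":-8.4,"az":-0.48,"hand":85}
    - {"x":0,"y":0,"z":0,"ax":-0.57,"ay":-9.8,"az":-0.56,"hand":85}
    - {"x":0,"y":0,"z":0,"ax":-0.65,"ay":-11.2,"az":-0.64,"hand":85}

```text
clock: 15.05
eef_pos: [560.5, -71.6, 219.0]
tcp_rot: [-3.112, -0.389, 1.692]
contact_force: [-0.7, 0.4, -0.4]
opening: 0.996
grasp_force: 0.0
```

```bash
python3 -c "
from path import *
B,u,v,n=setup(); P=B-15.7*u
units(P+[0,0,90],down(1.72))"
```

```text
clk 15.05 pos [560.5 -71.6 219. ] rpy [-3.112 -0.389  1.692] F [-0.7  0.4 -0.4] xyz [ 1.324 -0.306  1.178] a [-0.23 -3.72 -0.21]
```

View pics/v6.png

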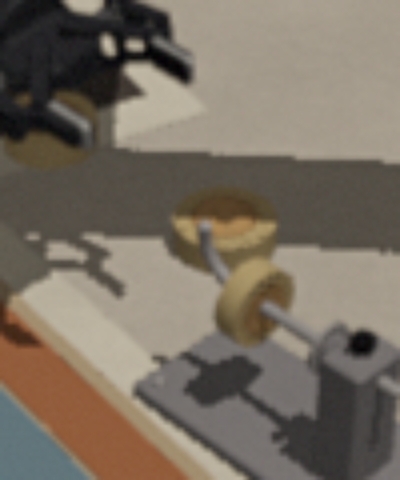

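The roll hangs on the straight arm just inside the bend, and the gripper is clear. Moving above it now.

Emit:
drive_tool:
  plan:
    - {"x":0.2,"y":0,"z":0,"ax":-0.08,"ay":-1.3,"az":-0.07,"hand":85}
    - {"x":0.5,"y":-0.1,"z":0.3,"ax":-0.16,"ay":-2.6,"az":-0.14,"hand":85}
    - {"x":0.9,"y":-0.2,"z":0.7,"ax":-0.23,"ay":-3.72,"az":-0.21,"hand":85}
    - {"x":1.32,"y":-0.3,"z":1.18,"ax":-0.23,"ay":-3.72,"az":-0.21,"hand":85}
    - {"x":1.32,"y":-0.3,"z":1.18,"ax":-0.23,"ay":-3.72,"az":-0.21,"hand":85}
    - {"x":1.32,"y":-0.3,"z":1.18,"ax":-0.23,"ay":-3.72,"az":-0.21,"hand":85}
    - {"x":1.32,"y":-0.3,"z":1.18,"ax":-0.23,"ay":-3.72,"az":-0.21,"hand":85}

```text
clock: 15.75
eef_pos: [533.9, 9.2, 190.2]
tcp_rot: [-3.14, -0.006, 1.72]
contact_force: [0.7, 0.3, -0.4]
opening: 0.997
grasp_force: 0.0
```

```bash
python3 - <<'E'
from path import *
B,u,v,n=setup(); P=B-15.7*u
units([P[0],P[1],76],down(1.72)); im,i=cap('wrist','w7'); e,R,_=pose()
h=cv2.cvtColor(im,cv2.COLOR_RGB2HSV); m=cv2.inRange(h,(12,60,90),(32,255,255)); m[:160]=0;m[:,:190]=0;m[:,330:]=0
print('proj roll mid top',proj(i,P+[0,0,28]).round(0), 'sides',proj(i,[P+28*n+[0,0,-2],P-28*n+[0,0,-2]]).round(0))
c=cv2.findContours(m,cv2.RETR_EXTERNAL,cv2.CHAIN_APPROX_SIMPLE)[0]
print([(cv2.boundingRect(k),) for k in c if cv2.contourArea(k)>100])
cv2.imwrite('pics/v7.png',im[:,:,::-1])
E
```

```text
clk 15.75 pos [533.9   9.2 190.2] rpy [-3.14  -0.006  1.72 ] F [ 0.7  0.3 -0.4] xyz [-0.013 -0.005  2.284] a [-0.01 -0.06 -0.  ]
proj roll mid top [[256. 210.]] sides [[293. 195.]
 [219. 198.]]
[((217, 179, 80, 49),), ((289, 160, 41, 195),)]
```

View pics/v7.png

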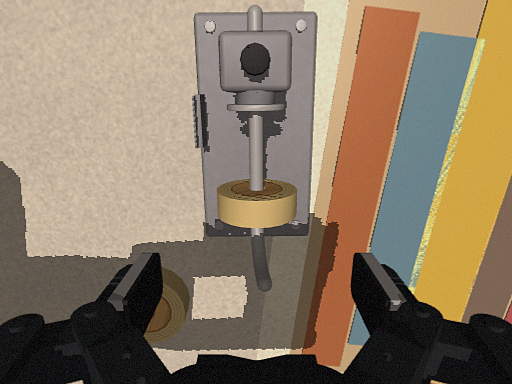

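The roll hangs square on the arm at (257,204), and the flange is ahead at (257,107). I'll lower over it and grip lightly on both sides at axis height.

Emit:
drive_tool:
  plan:
    - {"x":-0.01,"y":0,"z":0.6,"ax":0,"ay":0,"az":0,"hand":85}
    - {"x":-0.01,"y":0,"z":1.2,"ax":0,"ay":0,"az":0,"hand":85}
    - {"x":-0.01,"y":0,"z":1.8,"ax":0,"ay":0,"az":0,"hand":85}
    - {"x":-0.01,"y":0,"z":2.2,"ax":0,"ay":0,"az":0,"hand":85}
    - {"x":-0.01,"y":0,"z":2.28,"ax":0,"ay":0,"az":0,"hand":85}
    - {"x":-0.01,"y":0,"z":2.28,"ax":0,"ay":0,"az":0,"hand":85}
    - {"x":-0.01,"y":0,"z":2.28,"ax":0,"ay":0,"az":0,"hand":85}

```text
clock: 16.5
eef_pos: [534.1, 9.8, 77.1]
tcp_rot: [-3.141, -0.006, 1.719]
contact_force: [0.1, 0.2, 0.0]
opening: 0.998
grasp_force: 0.0
```

Emit:
drive_tool:
  plan:
    - {"x":0,"y":0,"z":0,"ax":0,"ay":0,"az":0,"hand":56}
    - {"x":0,"y":0,"z":0,"ax":0,"ay":0,"az":0,"hand":56}
    - {"x":0,"y":0,"z":0,"ax":0,"ay":0,"az":0,"hand":56}
    - {"x":0,"y":0,"z":0,"ax":0,"ay":0,"az":0,"hand":56}
    - {"x":0,"y":0,"z":0,"ax":0,"ay":0,"az":0,"hand":56}
  grip_force: 20

```text
clock: 17.0
eef_pos: [534.0, 10.3, 77.2]
tcp_rot: [3.141, -0.006, 1.72]
contact_force: [-0.4, -1.4, 5.5]
opening: 0.705
grasp_force: 20.3
```

```bash
python3 -c "
from path import *
B,u,v,n=setup(); H=B-69.3*u
units([H[0],H[1],76],down(1.72))"
```

```text
clk 17.0 pos [534.   10.3  77.2] rpy [ 3.141 -0.006  1.72 ] F [-0.4 -1.4  5.5] xyz [ 1.05  -0.013  0.031] a [ 0.   -0.05  0.  ]
```

Emit:
drive_tool:
  plan:
    - {"x":0,"y":0,"z":-0.03,"ax":0,"ay":0,"az":0,"hand":56}
    - {"x":0.06,"y":0,"z":-0.03,"ax":0,"ay":0,"az":0,"hand":56}
    - {"x":0.12,"y":0,"z":-0.03,"ax":0,"ay":0,"az":0,"hand":56}
    - {"x":0.18,"y":0,"z":-0.03,"ax":0,"ay":0,"az":0,"hand":56}

```text
clock: 17.4
eef_pos: [531.5, 19.6, 77.5]
tcp_rot: [-3.14, -0.006, 1.72]
contact_force: [0.4, -0.5, -0.5]
opening: 0.705
grasp_force: 21.8
```

```bash
cat > sl.py <<'E'
from path import *
B,u,v,n=setup(); H=B-69.3*u
units([H[0],H[1],76],down(1.72)); _,R,s=pose(); print('F tool',(R.T@np.array(s['contact_force'])).round(1),'M',(R.T@np.array(s['wrist_torque'])).round(2),'op',s['opening'].__round__(3))
E
python3 sl.py
```

```text
clk 17.4 pos [531.5  19.6  77.5] rpy [-3.14  -0.006  1.72 ] F [ 0.4 -0.5 -0.5] xyz [0.858 0.009 0.036] a [-0.02 -0.06  0.  ]
F tool [-0.5  0.4  0.5] M [-0.04 -0.04 -0.01] op 0.705
```

Sliding freely. I'll take most of the remaining 43 mm now.

Emit:
drive_tool:
  plan:
    - {"x":0.1,"y":0,"z":0,"ax":0,"ay":0,"az":0,"hand":56}
    - {"x":0.2,"y":0,"z":0,"ax":0,"ay":0,"az":0,"hand":56}
    - {"x":0.3,"y":0,"z":0,"ax":0,"ay":0,"az":0,"hand":56}
    - {"x":0.4,"y":0,"z":0,"ax":0,"ay":0,"az":0,"hand":56}
    - {"x":0.5,"y":0,"z":0,"ax":0,"ay":0,"az":0,"hand":56}
    - {"x":0.6,"y":0,"z":0,"ax":0,"ay":0,"az":0,"hand":56}
    - {"x":0.67,"y":0,"z":0,"ax":0,"ay":0,"az":0,"hand":56}
    - {"x":0.7,"y":0,"z":0,"ax":0,"ay":0,"az":0,"hand":56}

```text
clock: 18.2
eef_pos: [526.4, 54.2, 77.8]
tcp_rot: [-3.14, -0.006, 1.72]
contact_force: [-0.4, 0.3, -1.1]
opening: 0.706
grasp_force: 21.8
```

```bash
python3 sl.py
```

```text
clk 18.2 pos [526.4  54.2  77.8] rpy [-3.14  -0.006  1.72 ] F [-0.4  0.3 -1.1] xyz [0.158 0.006 0.037] a [-0.02 -0.06  0.  ]
F tool [ 0.3 -0.4  1.1] M [ 0.03 -0.03 -0.02] op 0.706
```

Emit:
drive_tool:
  plan:
    - {"x":0.02,"y":0,"z":0,"ax":0,"ay":0,"az":0,"hand":56}
    - {"x":0.04,"y":0,"z":0,"ax":0,"ay":0,"az":0,"hand":56}
    - {"x":0.06,"y":0,"z":0,"ax":0,"ay":0,"az":0,"hand":56}
    - {"x":0.08,"y":0,"z":0,"ax":0,"ay":0,"az":0,"hand":56}
    - {"x":0.1,"y":0,"z":0,"ax":0,"ay":0,"az":0,"hand":56}

```text
clock: 18.7
eef_pos: [525.7, 58.8, 77.8]
tcp_rot: [-3.14, -0.006, 1.72]
contact_force: [0.6, 0.0, -0.5]
opening: 0.706
grasp_force: 21.8
```

```bash
python3 sl.py
```

```text
clk 18.7 pos [525.7  58.8  77.8] rpy [-3.14  -0.006  1.72 ] F [ 0.6  0.  -0.5] xyz [0.066 0.006 0.037] a [-0.02 -0.06  0.  ]
F tool [-0.1  0.6  0.5] M [-0.02 -0.01 -0.02] op 0.706
```

Emit:
drive_tool:
  plan:
    - {"x":0.02,"y":0,"z":0,"ax":0,"ay":0,"az":0,"hand":56}
    - {"x":0.04,"y":0,"z":0,"ax":0,"ay":0,"az":0,"hand":56}

```text
clock: 18.9
eef_pos: [525.4, 60.8, 77.8]
tcp_rot: [-3.14, -0.006, 1.72]
contact_force: [-0.4, -0.2, -1.0]
opening: 0.702
grasp_force: 21.8
```

Emit:
drive_tool:
  plan:
    - {"x":0.01,"y":0,"z":0,"ax":0,"ay":0,"az":0,"hand":56}
    - {"x":0.01,"y":0,"z":0,"ax":0,"ay":0,"az":0,"hand":56}

```text
clock: 19.1
eef_pos: [525.3, 61.3, 77.8]
tcp_rot: [-3.14, -0.006, 1.72]
contact_force: [-0.1, 0.6, -1.2]
opening: 0.706
grasp_force: 21.8
```

```bash
python3 sl.py
```

```text
clk 19.1 pos [525.3  61.3  77.8] rpy [-3.14  -0.006  1.72 ] F [-0.1  0.6 -1.2] xyz [0.015 0.006 0.037] a [-0.02 -0.06  0.  ]
F tool [0.6 0.  1.3] M [-0.02 -0.01  0.02] op 0.706
```

Emit:
drive_tool:
  plan:
    - {"x":0.015,"y":0,"z":0,"ax":0,"ay":0,"az":0,"hand":56}
    - {"x":0.015,"y":0,"z":0,"ax":0,"ay":0,"az":0,"hand":56}

```text
clock: 19.3
eef_pos: [525.2, 62.0, 77.9]
tcp_rot: [-3.14, -0.006, 1.72]
contact_force: [-0.3, -0.4, -0.8]
opening: 0.702
grasp_force: 21.8
```

Emit:
drive_tool:
  plan:
    - {"x":0.015,"y":0,"z":0,"ax":0,"ay":0,"az":0,"hand":56}
    - {"x":0.015,"y":0,"z":0,"ax":0,"ay":0,"az":0,"hand":56}

```text
clock: 19.5
eef_pos: [525.1, 62.8, 77.8]
tcp_rot: [-3.14, -0.006, 1.72]
contact_force: [-0.1, -0.2, -0.8]
opening: 0.705
grasp_force: 21.8
```

```bash
python3 sl.py
```

```text
clk 19.5 pos [525.1  62.8  77.8] rpy [-3.14  -0.006  1.72 ] F [-0.1 -0.2 -0.8] xyz [-0.015  0.007  0.037] a [-0.02 -0.06  0.  ]
F tool [-0.2 -0.1  0.8] M [-0.01  0.01  0.07] op 0.705
```

Emit:
drive_tool:
  plan:
    - {"x":0.02,"y":0,"z":0,"ax":0,"ay":0,"az":0,"hand":56}
    - {"x":0.02,"y":0,"z":0,"ax":0,"ay":0,"az":0,"hand":56}

```text
clock: 19.7
eef_pos: [524.9, 63.8, 77.8]
tcp_rot: [-3.14, -0.006, 1.72]
contact_force: [0.2, -0.5, -1.4]
opening: 0.702
grasp_force: 21.8
```

Emit:
drive_tool:
  plan:
    - {"x":0.015,"y":0,"z":0,"ax":0,"ay":0,"az":0,"hand":56}
    - {"x":0.015,"y":0,"z":0,"ax":0,"ay":0,"az":0,"hand":56}

```text
clock: 19.9
eef_pos: [524.9, 64.6, 77.9]
tcp_rot: [-3.14, -0.006, 1.72]
contact_force: [0.2, -1.0, -0.5]
opening: 0.704
grasp_force: 21.8
```

```bash
python3 sl.py
```

```text
clk 19.9 pos [524.9  64.6  77.9] rpy [-3.14  -0.006  1.72 ] F [ 0.2 -1.  -0.5] xyz [-0.05   0.006  0.037] a [-0.02 -0.06  0.  ]
F tool [-1.   0.   0.5] M [-0.02 -0.03  0.06] op 0.704
```

Emit:
drive_tool:
  plan:
    - {"x":0.015,"y":0,"z":0,"ax":0,"ay":0,"az":0,"hand":56}
    - {"x":0.015,"y":0,"z":0,"ax":0,"ay":0,"az":0,"hand":56}

```text
clock: 20.1
eef_pos: [524.8, 65.3, 77.9]
tcp_rot: [-3.14, -0.006, 1.72]
contact_force: [-0.8, -0.4, -0.5]
opening: 0.704
grasp_force: 21.8
```

Emit:
drive_tool:
  plan:
    - {"x":0.015,"y":0,"z":0,"ax":0,"ay":0,"az":0,"hand":56}
    - {"x":0.015,"y":0,"z":0,"ax":0,"ay":0,"az":0,"hand":56}

```text
clock: 20.3
eef_pos: [524.7, 66.0, 77.9]
tcp_rot: [-3.14, -0.006, 1.72]
contact_force: [-0.8, 0.4, -1.1]
opening: 0.706
grasp_force: 21.8
```

```bash
python3 sl.py; python3 - <<'E'
from path import *
im,i=cap('wrist','w8'); g=cv2.cvtColor(im,cv2.COLOR_RGB2GRAY)
for c in (235,278): print(c,g[90:225:2,c].tolist())
h=cv2.cvtColor(im,cv2.COLOR_RGB2HSV); print(h[90:225:2,235,1].tolist())
B,u,v,n=setup()
print('flange edge (z=112,y=-16)',proj(i,B-79.3*u-16*n+[0,0,12]).round(1),'roll near face same',[proj(i,B-d*u-16*n+[0,0,26]).round(1).tolist() for d in (79.3,59.3)])
E
```

```text
clk 20.3 pos [524.7  66.   77.9] rpy [-3.14  -0.006  1.72 ] F [-0.8  0.4 -1.1] xyz [-0.08   0.006  0.037] a [-0.02 -0.06  0.  ]
F tool [ 0.5 -0.7  1.1] M [0.03 0.02 0.04] op 0.706
235 [141, 143, 144, 146, 146, 144, 146, 145, 145, 146, 145, 143, 142, 145, 145, 144, 145, 144, 143, 59, 76, 71, 73, 69, 68, 67, 69, 71, 68, 72, 72, 69, 68, 90, 111, 126, 127, 129, 131, 134, 136, 137, 136, 135, 136, 141, 136, 135, 131, 132, 137, 132, 133, 138, 63, 9, 15, 40, 27, 33, 27, 36, 31, 29, 21, 29, 26, 24]
278 [142, 142, 138, 142, 143, 138, 144, 140, 144, 138, 142, 139, 141, 142, 145, 142, 135, 145, 153, 67, 68, 69, 72, 73, 69, 71, 71, 75, 65, 71, 70, 71, 66, 93, 115, 126, 128, 129, 132, 135, 130, 138, 135, 131, 127, 133, 133, 134, 134, 137, 132, 136, 134, 131, 136, 65, 1, 0, 22, 25, 24, 23, 20, 24, 33, 19, 28, 20]
[24, 19, 17, 22, 18, 22, 13, 15, 14, 19, 22, 16, 19, 20, 18, 14, 15, 19, 17, 28, 13, 14, 17, 24, 31, 25, 22, 17, 31, 17, 7, 17, 18, 19, 24, 19, 21, 21, 20, 26, 14, 16, 20, 18, 16, 28, 20, 18, 19, 17, 18, 15, 15, 16, 8, 118, 107, 12, 74, 92, 68, 65, 38, 49, 81, 17, 36, 31]
flange edge (z=112,y=-16) [[215.4 283. ]] roll near face same [[[210.3, 306.2]], [[212.6, 355.2]]]
```

```bash
python3 - <<'E'
from path import *
I,i=pickle.load(open('pics/w8.pkl','rb')); h=cv2.cvtColor(I,cv2.COLOR_RGB2HSV)
for c in (215,225,240,256,270,290): print(c,[tuple(int(q) for q in h[r,c]) for r in range(240,336,4)])
B,u,v,n=setup()
for y in (-16,-10,0,10):
  zf=np.sqrt(400-y*y); zr=np.sqrt(900-y*y)-2
  print(y,'flange top',proj(i,B-79.3*u+y*n+[0,0,zf]).round(1).tolist(),'roll near top at 0,5,10 gap',[proj(i,B-(79.3-d)*u+y*n+[0,0,zr]).round(1).tolist()[0] for d in(0,5,10)])
E
```

```text
215 [(178, 22, 137), (11, 15, 133), (10, 27, 114), (15, 18, 87), (11, 22, 92), (12, 28, 92), (13, 24, 97), (17, 25, 90), (10, 23, 131), (19, 21, 131), (13, 59, 121), (19, 134, 129), (19, 108, 125), (22, 124, 111), (18, 117, 140), (18, 116, 88), (20, 110, 107), (18, 113, 104), (19, 128, 102), (19, 120, 102), (19, 121, 101), (20, 120, 102), (19, 118, 102), (20, 119, 103)]
225 [(10, 23, 135), (3, 23, 136), (5, 25, 111), (4, 21, 84), (23, 12, 88), (13, 20, 88), (18, 27, 94), (10, 24, 96), (13, 31, 98), (3, 30, 95), (14, 28, 154), (15, 26, 159), (17, 108, 127), (18, 107, 124), (14, 116, 79), (19, 109, 82), (19, 123, 85), (17, 118, 106), (20, 125, 102), (18, 120, 104), (19, 125, 108), (20, 121, 99), (18, 121, 103), (19, 125, 104)]
240 [(0, 49, 21), (5, 20, 140), (5, 25, 113), (7, 19, 122), (8, 17, 119), (13, 19, 121), (14, 22, 125), (12, 27, 122), (7, 25, 91), (7, 24, 95), (17, 26, 88), (9, 20, 169), (18, 19, 66), (20, 136, 77), (20, 99, 88), (18, 117, 85), (18, 110, 86), (21, 120, 108), (20, 118, 106), (19, 115, 104), (21, 112, 107), (18, 126, 107), (17, 110, 104), (18, 124, 107)]
256 [(3
[... 804 characters left out ...]
, 30, 93), (0, 22, 92), (4, 22, 92), (14, 24, 138), (18, 23, 147), (18, 17, 75), (16, 119, 79), (17, 136, 79), (20, 120, 85), (19, 110, 86), (19, 116, 99), (19, 107, 107), (19, 113, 104), (19, 116, 103), (19, 118, 106), (20, 117, 107), (20, 121, 101), (20, 112, 100)]
-16 flange top [[215.4, 283.0]] roll near top at 0,5,10 gap [[211.3, 301.4], [211.9, 313.9], [212.5, 326.1]]
-10 flange top [[230.4, 290.1]] roll near top at 0,5,10 gap [[228.3, 305.5], [228.7, 318.2], [229.1, 330.5]]
0 flange top [[258.1, 292.6]] roll near top at 0,5,10 gap [[258.2, 306.5], [258.1, 319.3], [258.1, 331.7]]
10 flange top [[285.2, 286.5]] roll near top at 0,5,10 gap [[287.4, 301.3], [287.0, 313.8], [286.6, 326.0]]
```

Emit:
drive_tool:
  plan:
    - {"x":0.015,"y":0,"z":0,"ax":0,"ay":0,"az":0,"hand":56}
    - {"x":0.015,"y":0,"z":0,"ax":0,"ay":0,"az":0,"hand":56}

```text
clock: 20.55
eef_pos: [524.6, 66.1, 77.9]
tcp_rot: [-3.14, -0.005, 1.721]
contact_force: [1.1, -5.4, -0.3]
opening: 0.702
grasp_force: 21.9
```

Emit:
drive_tool:
  plan:
    - {"x":0.015,"y":0,"z":0,"ax":0,"ay":0,"az":0,"hand":56}
    - {"x":0.015,"y":0,"z":0,"ax":0,"ay":0,"az":0,"hand":56}

```text
clock: 20.75
eef_pos: [524.6, 66.2, 77.9]
tcp_rot: [-3.14, -0.004, 1.721]
contact_force: [0.9, -10.7, -0.6]
opening: 0.709
grasp_force: 21.9
```

```bash
python3 sl.py
```

```text
clk 20.75 pos [524.6  66.2  77.9] rpy [-3.14  -0.004  1.721] F [  0.9 -10.7  -0.6] xyz [-0.084  0.006  0.037] a [-0.02 -0.04  0.01]
F tool [-10.7  -0.7   0.6] M [-0.02 -1.52 -0.16] op 0.709
```

Firm seating against the flange, about 10.7 N axial. I'll ease the preload, open, and lift clear.

Emit:
drive_tool:
  plan:
    - {"x":-0.02,"y":0,"z":0,"ax":0,"ay":0,"az":0,"hand":56}
    - {"x":-0.02,"y":0,"z":0,"ax":0,"ay":0,"az":0,"hand":56}
    - {"x":-0.02,"y":0,"z":0,"ax":0,"ay":0,"az":0,"hand":64}
    - {"x":-0.02,"y":0,"z":0,"ax":0,"ay":0,"az":0,"hand":75}
    - {"x":-0.02,"y":0,"z":0,"ax":0,"ay":0,"az":0,"hand":85}
    - {"x":-0.02,"y":0,"z":0,"ax":0,"ay":0,"az":0,"hand":85}
    - {"x":-0.02,"y":0,"z":0,"ax":0,"ay":0,"az":0,"hand":85}

```text
clock: 21.45
eef_pos: [524.6, 66.6, 77.9]
tcp_rot: [-3.14, -0.006, 1.72]
contact_force: [0.2, -0.3, -0.0]
opening: 0.998
grasp_force: 0.0
```

Emit:
drive_tool:
  plan:
    - {"x":0,"y":0,"z":-0.3,"ax":0,"ay":0,"az":0,"hand":85}
    - {"x":0,"y":0,"z":-0.9,"ax":0,"ay":0,"az":0,"hand":85}
    - {"x":0,"y":0,"z":-1.7,"ax":0,"ay":0,"az":0,"hand":85}
    - {"x":0,"y":0,"z":-2.5,"ax":0,"ay":0,"az":0,"hand":85}
    - {"x":-0.8,"y":0,"z":-3.0,"ax":0,"ay":0,"az":0,"hand":85}
    - {"x":-1.2,"y":0,"z":-3.0,"ax":0,"ay":0,"az":0,"hand":85}
    - {"x":-1.2,"y":0,"z":-3.0,"ax":0,"ay":0,"az":0,"hand":85}

```text
clock: 22.15
eef_pos: [534.6, 4.5, 228.6]
tcp_rot: [3.141, -0.005, 1.718]
contact_force: [-0.2, 0.6, -0.7]
opening: 0.998
grasp_force: 0.0
```

```bash
python3 - <<'E'
from path import *
im,i=cap('wrist','w9'); h=cv2.cvtColor(im,cv2.COLOR_RGB2HSV); B,u,v,n=setup(); _,_,s=pose(); print(s['clock'],s['eef_pos'].round(1),s['contact_force'].round(1),s['opening'])
for y in (-10,0,10):
  zf=np.sqrt(400-y*y); zr=np.sqrt(900-y*y)-2
  print(y,'flange top',proj(i,B-79.3*u+y*n+[0,0,zf]).round(1).tolist(),'roll near top at 0,2,4 gap',[proj(i,B-(79.3-d)*u+y*n+[0,0,zr]).round(1).tolist()[0] for d in(0,2,4)],'far top',proj(i,B-59.3*u+y*n+[0,0,zr]).round(1).tolist())
c=proj(i,B-79.3*u+[0,0,24])[0].astype(int); print(c)
for col in (c[0]-14,c[0],c[0]+14): print(col,[(r,int(h[r,col,1]),int(h[r,col,2])) for r in range(c[1]-16,c[1]+40,2)])
E
```

```text
22.2 [533.9   5.6 227.7] [-0.8 -0.3 -0.5] 0.9942098130415611
-10 flange top [[242.7, 101.3]] roll near top at 0,2,4 gap [[242.2, 101.5], [242.3, 104.4], [242.3, 107.3]] far top [[242.6, 129.8]]
0 flange top [[256.1, 101.3]] roll near top at 0,2,4 gap [[256.1, 101.5], [256.1, 104.4], [256.1, 107.3]] far top [[256.1, 129.8]]
10 flange top [[269.3, 101.2]] roll near top at 0,2,4 gap [[269.8, 101.4], [269.8, 104.3], [269.7, 107.1]] far top [[269.5, 129.4]]
[256 101]
242 [(85, 43, 47), (87, 16, 96), (89, 19, 95), (91, 18, 98), (93, 25, 101), (95, 22, 91), (97, 24, 157), (99, 17, 151), (101, 33, 124), (103, 115, 207), (105, 117, 205), (107, 114, 201), (109, 113, 203), (111, 119, 204), (113, 116, 204), (115, 116, 207), (117, 116, 205), (119, 116, 209), (121, 116, 204), (123, 112, 205), (125, 123, 204), (127, 113, 210), (129, 118, 192), (131, 12, 65), (133, 17, 60), (135, 38, 68), (137, 15, 68), (139, 8, 62)]
256 [(85, 22, 116), (87, 24, 130), (89, 14, 125), (91, 14, 127), (93, 20, 128), (95, 16, 109), (97, 24, 213), (99, 21, 178), (101, 32, 97), (103, 107, 231), (105, 112, 218), (107, 112, 219), (109, 112, 218), (111, 111, 219), (113, 108, 221), (115, 110, 218), (117, 116, 219), (119, 113, 218), (121, 108, 220), (123, 113, 217), (125, 109, 219), (127, 111, 219), (129, 114, 215), (131, 8, 67), (133, 23, 67), (135, 26, 177), (137, 20, 166), (139, 21, 168)]
270 [(85, 37, 41), (87, 16, 78), (89, 21, 73), (91, 23, 77), (93, 27, 66), (95, 20, 64), (97, 25, 145), (99, 25, 142), (101, 96, 101), (103, 119, 200), (105, 117, 198), (107, 112, 202), (109, 118, 198), (111, 119, 191), (113, 118, 193), (115, 121, 196), (117, 113, 194), (119, 116, 197), (121, 119, 191), (123, 116, 193), (125, 116, 191), (127, 123, 191), (129, 105, 158), (131, 17, 61), (133, 26, 68), (135, 20, 63), (137, 18, 69), (139, 8, 62)]
```

```bash
python3 -c "
from rig import r
print(r.sign_off())"
```

```text
the job is handed in; nothing more can be done
None
```

The small roll is on the dispenser, round the bend and seated against the stop flange (last check: gap about 0.5 mm or less), and the gripper is open and clear. The highest load I read was 10.7 N, and it was handed in at about 22 s.

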